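# Lock the jig's stop post: spanner on the lower nut, jam the lever nut down on it

### The arm

A 6-joint arm with a two-finger parallel gripper is mounted at the origin on the work surface. World frame = base frame: x ahead of the robot, y to its left, z up, the work surface at z = 0. Lengths are in mm, angles in rad, forces in N, time in s.
With the tool pointing down it reaches from about 350 to 975 mm from the base axis. Payload 7.1 kg.
Tool frame: the origin (TCP) lies between the finger pads; the fingertips stand 19 mm ahead of it and the grasp point (between the pads) is the TCP; y points along the fingers, z is the direction in which the jaws open and shut, and the axes are right-handed (so a half turn about y gives the same grasp; the last joint's range is limited). The gripper opens to 88 mm and grips with 3 to 60 N. Pads are 20 mm wide; open, the fingers measure 115 mm over their backs; the gripper's body (75 mm by 178 mm) begins 61 mm behind the grasp point.
Start: joints at [-1.163, 0.423, 1.63, -0, 1.089, -0.019], TCP at [258.74, -568.91, 205.675] pointing down, gripper open.
Joint ranges: [-3, 3], [-0.9, 2.11], [0.09, 2.58], [-1.31, 4.45], [0.11, 2.69], [-2.54, 2.54]. Speed limits (rad/s): [2.39, 2.39, 3.01, 3.14, 3.14, 3.14].

### API

Orientations are given as a rotation vector (axis times angle).
In Python, from workcell import ctrl gives the robot as it stands.
- The arm moves only by the tool servo_tool, never from a script. Its argument "moves" is text: rows parted by semicolons, each of 6 numbers parted by spaces: the shift along the world's x, y, z in m, then the turn, a rotation vector about the world's x, y, z in degrees. A call has 1 to 8 rows; each row is the pose to reach, as a shift and turn from the pose commanded when the call began; what a row does not reach only later rows make up. A row lasts 1/8 s, in which the tool goes at most 62.5 mm and 10.7 degrees, less where a joint would pass 70% of its speed; a pose out of reach is approached as far as the arm can. A call with a gripper value outside its range is refused whole. "hand" is the closure in counts, from 0 (fully open) to 255 (shut), set as the call begins (left out, the last holds). The fingers move at their own pace and stop on an object; the grip force is fixed at half the most. Time passes only in rows, so rows that repeat a pose let the fingers close. It gives the time, the measured TCP pose, the force and the opening at its end, in the units of the state.
- ctrl.get_obs(): the state, without advancing time (a new reading comes with each control period).
- ctrl.get_image(name): name is "scene" or "top" or "wrist"; returns a dict with "pixels" (400x640x3 uint8, red, green, blue), "depth" (400x640 float32, mm along the optical axis (not along the pixel's ray), 0 where there is no reading), "vertical_fov" (degrees; the focal length in pixels is half the picture's height over the tangent of half this angle, whatever the lens; pixels are square), "cx", "cy" (the principal point, pixels), "k1" (the pictures are not rectified: a ray, as slopes to the right and down, at radius r is drawn at 1 + k1 r^2 times it, then the intrinsics apply), "xyz" and "attitude" of the camera in the world; the wrist camera has in their place "T_tool_cam" (4x4, takes a point from camera to tool coordinates, whose origin is the TCP and whose axes are the tool frame's). Camera axes: x right, y up, looking along -z (the intrinsics and any distortion apply to the point x, -y, -z); pixel columns grow to the right and rows downward; lengths in mm; the calibration is good to about 2 mm. A picture is of the moment at which its call begins: read the wrist's pose just before it.
- ctrl.close_job(): hands the job in, once; it reports no verdict.
The state is a dict: "t": time; "qpos": joint angles; "qvel": joint speeds; "joint_torque": joint torques, N m; "ee_pos": TCP position; "orientation": TCP orientation; "ft_force": force on the tool from outside, world axes, zero at the start; "moment": the same for the moment, N m; "width": finger opening in mm.
Only numpy, scipy, OpenCV 4.12 (cv2) and the standard library are available. Lean on these libraries where they do the work, as an engineer would, in place of code of your own. Each camera call takes 0.05 s, during which the arm holds its last target.

### The job

Fit the big spanner with the blue-banded handle flat onto the square brass nut of the stop post, fully home, its handle on the open side of the red peg so that the peg keeps the nut from turning. Then, with the spanner left there, push the lever nut's black knob clockwise (seen from above) until it jams against the held nut, and nip it up gently, with a steady push of about 11 N at the knob, without overtightening. Let go, leaving the spanner on the nut, and do not disturb the other tools.

Things in the scene. Friction and masses are not known exactly. Their poses are not given: they have to be found in the camera images.
- spanner_grip (a point): Big aluminium-coloured open-ended spanner (220 mm long, 10 mm thick, about 0.3 kg), loose, lying flat. This point: middle of the blue band on its 18 mm wide handle, half-way up, the place to grip. Its x axis points along the handle to the jaw, z up. The handle ends 110 mm behind this point; the head, 69 mm wide, begins 35 mm ahead.
- spanner_jaw (a point): Centre of the spanner's jaw opening, 80 mm ahead of spanner_grip along x, half-way up. The opening is 38.2 mm wide (along y) and open to +x; its jaws reach from 18.5 mm behind (the throat) to 18.5 mm ahead of this point, then flare outwards by 7 mm a side to 30 mm ahead.
- nut_center (a point): Centre of the square brass lower nut (36 x 36 mm, 16 mm high, sides along its x and y), 28 mm above the bench and 8 mm above the green plate's top. The lever nut's collar (36 mm across) covers it 8 mm above this point. The spanner goes on from the nut's -y side, where the peg is, its jaw pointing to the nut's +y, sliding flat on the plate. The nut turns on its stud with 0.2 N m of friction.
- lower_nut (a joint): Turn of the lower nut on its stud, rad, growing clockwise seen from above; starts within 0.05 of 0. A seated spanner has about 0.06 rad of slack on it, and its handle meets the peg 0.10 rad clockwise of the plate's -y direction, so up to 0.3 rad of turn is normal. An unheld nut turns along with the lever nut.
- stop_peg (a point): Middle of the red stop peg (12 mm across, 20 mm high) that stands on the plate, 158 mm from the nut's axis towards the plate's -y, 31 mm towards its -x. The spanner's handle must lie on the +x side of it; the handle is driven clockwise against it. Its axes are the plate's. Fingers on the spanner's blue band pass clear of it.
- lever_knob (a point): Centre of the upright black knob (20 mm across, 48 mm high, this point half-way up, 76 mm above the bench) on the lever nut's arm (12 mm bar, joined 18 mm below this point), 100 mm from the vertical axis through nut_center about which it swings. It turns clockwise easily (about 1 N) for 0.15 to 0.9 rad, differing each time, until it meets the lower nut; then it stiffens.
- lever_nut (a joint): How far the lever nut has been wound tight after meeting the lower nut, rad; 0 while loose. It begins to move at about 7 N of push square to the arm at the knob and needs about 1.6 N more for each 0.1 rad (11 N gives 0.25); it keeps what it has got when let go. Above 0.37 is overtight.
- small_spanner: Bystander, leave alone: smaller dark open-ended spanner, 12 mm handle; does not fit. Origin at its underside.
- screwdriver: Bystander, leave alone: screwdriver lying. Origin at its underside.
- hammer: Bystander, leave alone: hammer lying. Origin at its underside.
- jar: Bystander, leave alone: amber glass jar, red cap, 64 mm across, 85 mm high. Origin at its underside.
- washer: Bystander, leave alone: steel washer, 44 mm across, 4 mm high. Origin at its underside.
- spare_collar: Bystander, leave alone: brass collar, 40 mm across, 16 mm high. Origin at its underside.
- fixture: The stop post: green plate (20 mm thick, 120 mm wide, reaching 210 mm from the stud to -y and 70 mm to +y) fixed to the bench, with the stud, nuts and peg; origin on the bench under the stud's axis. The stud's top is 110 mm above the bench.
Not all that is in view belongs to the job. What is meant by the part that bears spanner_grip is not purple, and is the smaller of those in its own colour.

How it is judged:
By the outcome, as a careful person would: the job done as asked, in the order asked, and still so for the second after the job is handed in, with the robot touching nothing.
It also fails if it takes over 67 s, if anything falls off the work surface, if the arm or the gripper's body presses on something with over 40 N, if the wrist force passes 120 N, or if a joint passes its speed limit or range.

## Working session

There is one attempt and no reset: what is moved stays moved. The work goes in short steps, Python scripts to look and compute and a tool call to move; the robot and the scene stay as the last step left them, time stands still between calls to the robot, and variables do not carry over. Pictures are saved under pics/ and viewed, and the job is handed in when it is done.

Besides the shell and the picture viewer there is one more tool, called after "Request:" by a JSON object that holds its "method" and its "body", one argument or row to a line. servo_tool: Moves the arm, as the interface text tells. Its arguments: {"type":"object","properties":{"moves":{"type":"string"},"hand":{"type":"number"}},"required":["moves"]}

```bash
ls; mkdir -p pics
cat > h.py <<'E'
import numpy as np, cv2, json
from scipy.spatial.transform import Rotation as R
from workcell import ctrl
E
python3 - <<'E'
from h import *
o=ctrl.get_obs(); print(o)
for n in ["scene","top","wrist"]:
    i=ctrl.get_image(n); cv2.imwrite(f"pics/{n}0.png",cv2.cvtColor(i["pixels"],cv2.COLOR_RGB2BGR)); np.savez(f"{n}0.npz",**i)
    print(n,{k:v for k,v in i.items() if k not in("pixels","depth")})
E
```

```text
pics
{'t': 0.0, 'qpos': array([-1.16296794e+00,  4.23787855e-01,  1.63066268e+00,  1.50526593e-05,
        1.08860143e+00, -1.90229102e-02]), 'qvel': array([-0.00107221, -0.00171638, -0.00119299, -0.00033605,  0.00024367,
       -0.00125279]), 'joint_torque': array([ 2.54042301e-03, -5.44624507e+01, -2.73666787e+01,  6.45077974e-02,
        2.27211986e-02, -1.29137024e-04]), 'ee_pos': array([ 258.54499076, -568.39726532,  204.94552924]), 'orientation': array([-0.43063242,  1.98721751, -1.98430301]), 'ft_force': array([-0.62369882,  0.1523001 ,  0.04404689]), 'moment': array([-0.00566321,  0.00556919, -0.0120767 ]), 'width': 87.9850411106707}
scene {'vertical_fov': 44.362334803726604, 'cx': 314.99215829168406, 'cy': 188.21993529742926, 'k1': 0.04188070994851248, 'xyz': array([1046.33161944, -609.82253727, 1223.30277036]), 'attitude': array([0.55256333, 0.21494212, 0.67593416])}
top {'vertical_fov': 57.1482758624141, 'cx': 314.6716275005122, 'cy': 199.92335523316956, 'k1': 0.02804868967932164, 'xyz': array([ 496.15112029,  -32.6999251 , 1244.00613595]), 'attitude': array([ 0.00987484, -0.04772751, -1.57172361])}
wrist {'vertical_fov': 66.25714023958369, 'cx': 328.43659116535264, 'cy': 202.15055230279475, 'k1': -0.014388754455291182, 'T_tool_cam': array([[ 8.81946162e-04, -9.58490125e-01, -2.85124364e-01,
        -7.95946883e+01],
       [-8.90326767e-05,  2.85124398e-01, -9.58490516e-01,
        -1.79298555e+02],
       [ 9.99999607e-01,  8.70722417e-04,  1.66127427e-04,
         6.82468098e-01],
       [ 0.00000000e+00,  0.00000000e+00,  0.00000000e+00,
         1.00000000e+00]])}
```

View pics/top0.png

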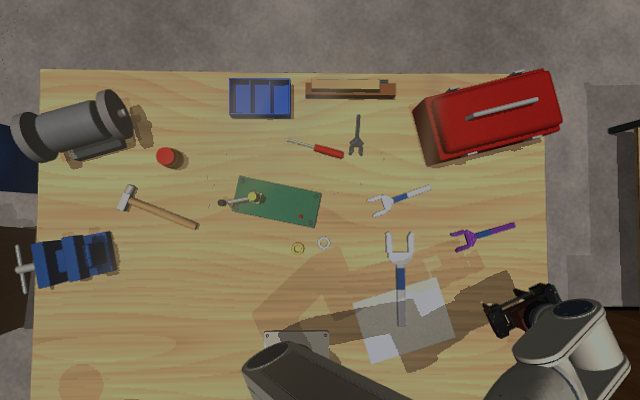

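View pics/scene0.png

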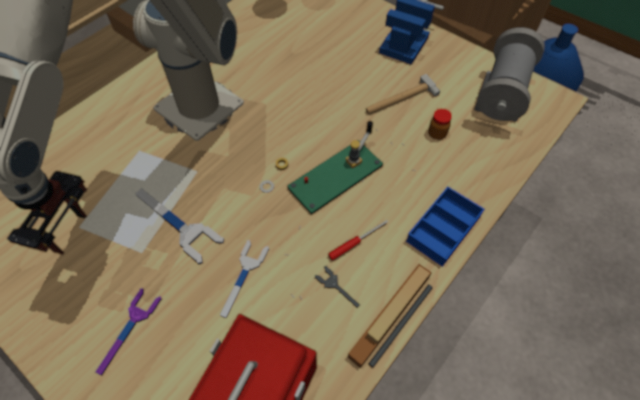

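View pics/wrist0.png

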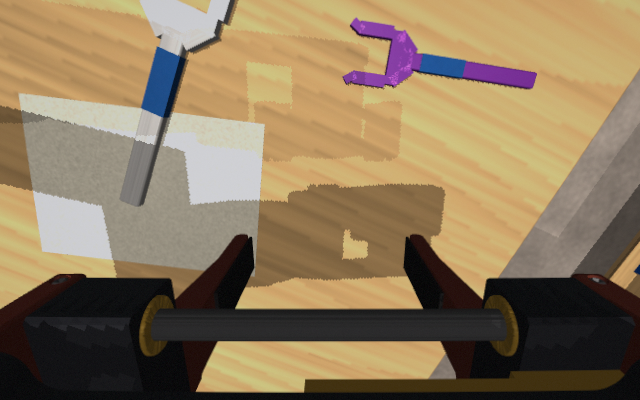

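The top picture has three banded spanners: purple at (484,236), a larger aluminium one at (400,275) and a smaller aluminium one at (400,198). The smaller aluminium one fits "not purple, smaller of its own colour". The small dark one at (356,135) has no band. I'll check with an enlarged crop and measure.

```bash
cat >> h.py <<'E'
def cam(i,o=None):
    if "T_tool_cam" in i:
        T=np.array(i["T_tool_cam"]); Rt=R.from_rotvec(o["orientation"]).as_matrix()
        return Rt@T[:3,:3], Rt@T[:3,3]+o["ee_pos"]
    return R.from_rotvec(i["attitude"]).as_matrix(), np.array(i["xyz"])
def ray(i,uv):
    f=200/np.tan(np.radians(float(i["vertical_fov"]))/2)
    K=np.array([[f,0,float(i["cx"])],[0,f,float(i["cy"])],[0,0,1]])
    p=cv2.undistortPoints(np.array(uv,float).reshape(-1,1,2),K,np.array([float(i["k1"]),0,0,0])).reshape(-1,2)
    return np.c_[p[:,0],-p[:,1],-np.ones(len(p))]
def onz(i,uv,z,o=None):
    Rm,t=cam(i,o); d=ray(i,uv)@Rm.T; z=np.broadcast_to(z,len(d))
    return t+d*((z-t[2])/d[:,2])[:,None]
def dep(i,uv,o=None):
    Rm,t=cam(i,o); D=np.array(i["depth"]); return np.array([t+Rm@(r*D[int(round(v)),int(round(u))]) for r,(u,v) in zip(ray(i,uv),uv)])
def proj(i,P,o=None):
    Rm,t=cam(i,o); c=(np.atleast_2d(P)-t)@Rm; x=c[:,0]/-c[:,2]; y=-c[:,1]/-c[:,2]; s=1+float(i["k1"])*(x*x+y*y)
    f=200/np.tan(np.radians(float(i["vertical_fov"]))/2)
    return np.c_[f*x*s+float(i["cx"]),f*y*s+float(i["cy"])]
def grab(n,name,save=None):
    o=ctrl.get_obs(); i=ctrl.get_image(n); np.savez(name+".npz",**i,**{k:o[k] for k in("ee_pos","orientation")})
    cv2.imwrite(f"pics/{name}.png",cv2.cvtColor(i["pixels"],cv2.COLOR_RGB2BGR)); return i,o
def crop(i,x0,y0,x1,y1,s,name):
    c=cv2.cvtColor(np.array(i["pixels"])[y0:y1,x0:x1],cv2.COLOR_RGB2BGR); cv2.imwrite(f"pics/{name}.png",cv2.resize(c,None,fx=s,fy=s,interpolation=cv2.INTER_CUBIC))
E
python3 - <<'E'
from h import *
i=dict(np.load("top0.npz"))
crop(i,350,170,450,240,8,"c_sp"); crop(i,210,165,340,240,6,"c_fx")
for n,uv in dict(band=(400,198),far=(430,186),bandbig=(400,280),knob=(222,203),stud=(252,198),plate=(290,205)).items(): print(n,dep(i,[uv]).round(),onz(i,[uv],5).round())
E
```

```text
band [[ 548. -351.    9.]] [[ 548. -352.    5.]]
far [[ 589. -455.    3.]] [[ 589. -455.    5.]]
bandbig [[ 275. -345.   20.]] [[ 272. -349.    5.]]
knob [[529. 226. 100.]] [[532. 248.   5.]]
stud [[544. 133. 111.]] [[548. 148.   5.]]
plate [[524.  20.  22.]] [[525.  21.   5.]]
```

View pics/c_sp.png

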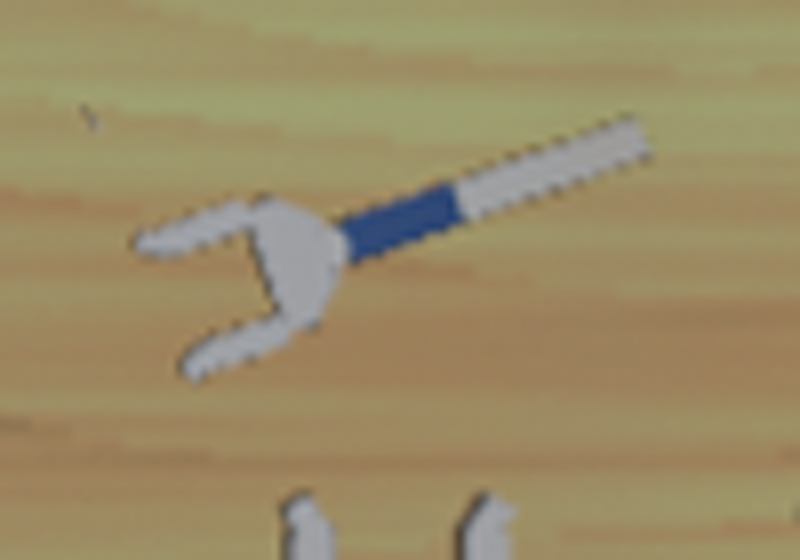

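View pics/c_fx.png

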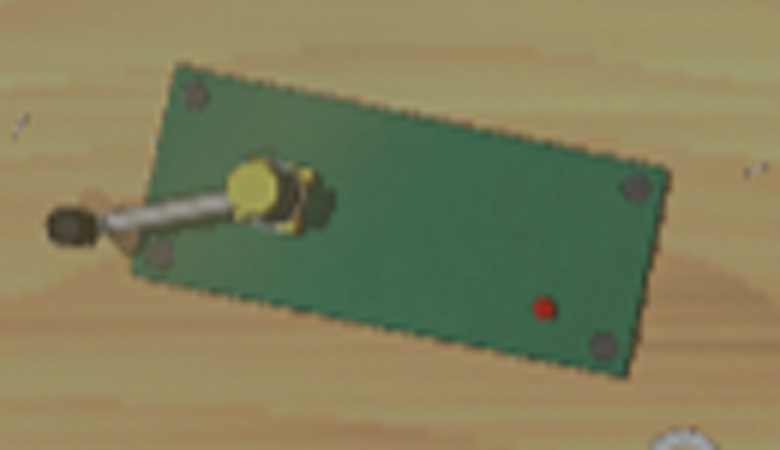

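Run:
```python
from h import *
i=dict(np.load("top0.npz"))
f=lambda L,x0,y0,s:[(x0+(a+.5)/s-.5,y0+(b+.5)/s-.5) for a,b in L]
P=onz(i,f([(178,64),(670,170),(627,378),(133,275)],210,165,6),20)
print(P.round(1))
ye=(P[0]-P[1]+P[3]-P[2]); ye/=np.linalg.norm(ye); print("plate +y ang",np.degrees(np.arctan2(ye[1],ye[0])), np.linalg.norm(P[0]-P[1]),np.linalg.norm(P[1]-P[2]))
c=P.mean(0); stud=c+ye*70; xe=np.array([ye[1],-ye[0],0]); print("stud",stud,"peg pred",stud-158*ye-31*xe)
print("peg meas",onz(i,f([(544,308)],210,165,6),40), "stud meas",onz(i,f([(252,188)],210,165,6),110),"knobtop",onz(i,f([(68,226)],210,165,6),100))
S=onz(i,f([(455,200),(345,242),(402,222),(642,137),(135,243),(185,373)],350,170,8),10); print("spanner bandR,L,mid,end,tip1,tip2\n",S.round(1))
d=(S[4]+S[5])/2-S[3]; print("ang",np.degrees(np.arctan2(d[1],d[0])),np.linalg.norm(d)); d=S[1]-S[3];print(np.degrees(np.arctan2(d[1],d[0])),np.linalg.norm(d))
print("end+110:",S[3]+110*d/np.linalg.norm(d))
o=ctrl.get_obs();print(R.from_rotvec(o["orientation"]).as_matrix().round(3))
```

```text
[[623.3 188.4  20. ]
 [564.4 -84.3  20. ]
 [449.  -60.1  20. ]
 [506.5 212.4  20. ]]
plate +y ang 77.94957902592245 278.92020851021755 117.96731924066142
stud [550.41391963 132.55297348  20.        ] peg pred [487.11098974 -15.49343501  20.        ]
peg meas [[487.95841352 -14.44970298  40.        ]] stud meas [[550.22460023 134.0933795  110.        ]] knobtop [[531.12639163 229.76727376 100.        ]]
spanner bandR,L,mid,end,tip1,tip2
 [[ 559.3 -372.8   10. ]
 [ 541.6 -326.    10. ]
 [ 550.  -350.2   10. ]
 [ 585.9 -452.3   10. ]
 [ 541.2 -237.1   10. ]
 [ 486.4 -257.9   10. ]]
ang 109.39308485457246 217.1460859824115
109.34395409748194 133.90112986084537
end+110: [ 549.49862982 -348.54260156   10.        ]
[[-0.91  -0.     0.414]
 [-0.414  0.001 -0.91 ]
 [-0.    -1.    -0.001]]
```

Plate and spanner are located. The crop confirms the smaller aluminium spanner, blue band at (400,198), with a measured length of about 217 mm. I'll move above it.

Request:
{"method": "servo_tool", "body": {
  "moves": "0.036 0.027 -0.007 0 0 10.6;0.073 0.055 -0.015 0 0 21.2;0.109 0.082 -0.022 0 0 31.9;0.146 0.11 -0.03 0 0 42.5;0.182 0.137 -0.037 0 0 53.1;0.218 0.164 -0.045 0 0 63.7;0.255 0.192 -0.052 0 0 74.4;0.291 0.219 -0.06 0 0 85",
  "hand": 0
}}

```text
t: 1.15
ee_pos: [550.8, -348.8, 145.2]
orientation: [-1.353, 0.951, -0.951]
ft_force: [0.5, -0.5, 0.2]
width: 87.8
```

Request:
{"method": "servo_tool", "body": {
  "moves": "0 0 0 0 0 0;0 0 0 0 0 0"
}}

```text
t: 1.4
ee_pos: [549.2, -350.0, 145.4]
orientation: [-1.351, 0.957, -0.956]
ft_force: [0.5, -0.1, -0.5]
width: 88.0
```

Run:
```python
from h import *
i,o=grab("wrist","w1"); print(o["ee_pos"],o["qpos"]); T=R.from_rotvec(o["orientation"]).as_matrix(); print(T.round(3)); print(proj(i,[[549.5,-349,10]],o))
```

```text
[ 549.18548415 -349.9656475   145.39838862] [-5.85454024e-01  5.29539136e-01  1.60967714e+00 -4.17847051e-04
  1.00319125e+00 -9.23452735e-01]
[[ 0.332 -0.001  0.943]
 [-0.943  0.     0.332]
 [-0.    -1.    -0.001]]
[[327.93511655 187.05640258]]
```

View pics/w1.png

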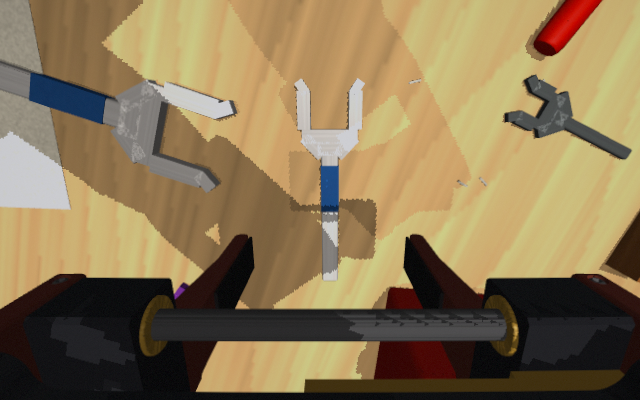

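Band centre is at (329.5,188) and the handle is vertical in the image, so the tool is aligned. Computing the small correction.

Run:
```python
from h import *
i=dict(np.load("w1.npz")); P=onz(i,[(329.5,188),(330.5,279),(330,166),(329.5,211),(298,82),(361,82)],10,i); print(P.round(1))
for a,b in((1,2),): d=P[b]-P[a]; print(np.degrees(np.arctan2(d[1],d[0])))
d=(P[4]+P[5])/2-P[1]; print(np.degrees(np.arctan2(d[1],d[0])),np.linalg.norm(d))
u=d/np.linalg.norm(d); print("grip from end",P[1]+110*u,"from tips",(P[4]+P[5])/2-110*u)
```

```text
[[ 551.4 -349.4   10. ]
 [ 588.5 -451.4   10. ]
 [ 544.1 -327.1   10. ]
 [ 559.9 -373.5   10. ]
 [ 488.  -260.5   10. ]
 [ 545.2 -240.4   10. ]]
109.66368401771055
109.6960012746428 213.44160005584172
grip from end [ 551.43563534 -347.82760039   10.        ] from tips [ 553.64600993 -354.00229503   10.        ]
```

Request:
{"method": "servo_tool", "body": {
  "moves": "0.001 0 -0.04 0 0 0;0.0015 0.0005 -0.08 0 0 0;0.0015 0.0005 -0.11 0 0 0;0.0015 0.0005 -0.122 0 0 0;0.0015 0.0005 -0.1245 0 0 0;0.0015 0.0005 -0.1245 0 0 0"
}}

```text
t: 2.2
ee_pos: [551.7, -350.2, 22.3]
orientation: [-1.351, 0.955, -0.958]
ft_force: [0.6, -0.4, -0.6]
width: 87.6
```

Request:
{"method": "servo_tool", "body": {
  "moves": "0 0 0 0 0 0;0 0 0 0 0 0;0 0 0 0 0 0;0 0 0 0 0 0;0 0 0 0 0 0;0 0 0 0 0 0;0 0 0 0 0 0;0 0 0 0 0 0",
  "hand": 255
}}

```text
t: 3.2
ee_pos: [551.2, -349.4, 21.1]
orientation: [-1.351, 0.956, -0.955]
ft_force: [-0.6, -0.4, -0.2]
width: 11.0
```

Run:
```python
from h import *
i,o=grab("wrist","w2"); print(o["ee_pos"],o["width"],o["ft_force"])
crop(i,240,100,420,400,2,"w2c")
```

```text
[ 551.22598735 -349.39496286   21.13165667] 11.007335571534053 [-0.55994842 -0.43191888 -0.22109171]
```

View pics/w2.png

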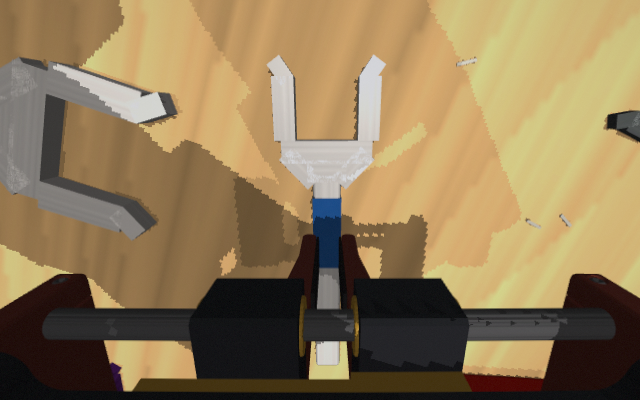

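Request:
{"method": "servo_tool", "body": {
  "moves": "0 0 0 0 0 0;0 0 0 0 0 0;0 0 0.006 0 0 0;0 0 0.012 0 0 0;0 0 0.012 0 0 0;0 0 0.012 0 0 0"
}}

```text
t: 4.0
ee_pos: [551.2, -349.4, 33.3]
orientation: [-1.351, 0.955, -0.956]
ft_force: [0.1, 0.5, 0.3]
width: 0.2
```

Run:
```python
from h import *
i,o=grab("wrist","w3"); print(o["ee_pos"],o["width"],o["ft_force"])
P=dep(i,[(285,165),(370,165),(327,150)],o);print(P)
crop(i,220,40,430,400,1.6,"w3c")
```

```text
[ 551.24654669 -349.41830087   33.30088293] 0.2255805499464433 [0.13808973 0.46140551 0.34134756]
[[ 5.09932631e+02 -3.19919836e+02 -3.23864479e-01]
 [ 5.65915898e+02 -3.00073166e+02  4.07524889e-01]
 [ 5.33836338e+02 -2.99115288e+02  1.00437826e+01]]
```

View pics/w3c.png

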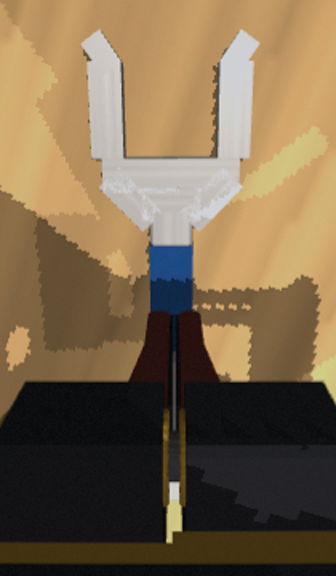

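Run:
```python
from h import *
for n in("w2","w3"):
    i=dict(np.load(n+".npz")); Rm=R.from_rotvec(i["orientation"]).as_matrix()
    L=[(308,238),(308,245),(308,260),(348,240),(348,250)] if n=="w2" else [(318,238),(318,245),(318,260),(334,240),(334,250)]
    print(((dep(i,L,i)-i["ee_pos"])@Rm).round(1))
i=grab("scene","s1")[0]
i=dict(np.load("s1.npz"));c=proj(i,[[551,-349,20]])[0].astype(int);print(c);crop(i,max(c[0]-50,0),c[1]-40,c[0]+50,c[1]+40,7,"s1c")
```

```text
[[-10.6 -22.9 -10. ]
 [-10.1 -31.1  -9.5]
 [-10.3 -48.3  -8.4]
 [-10.8 -26.   11.8]
 [-10.7 -38.5  11.1]]
[[-10.8 -23.3  -4.5]
 [-10.5 -31.9  -4.2]
 [-11.2 -50.1  -3.6]
 [-10.8 -26.1   4.2]
 [-10.2 -37.3   4.1]]
[240 275]
```

View pics/s1c.png

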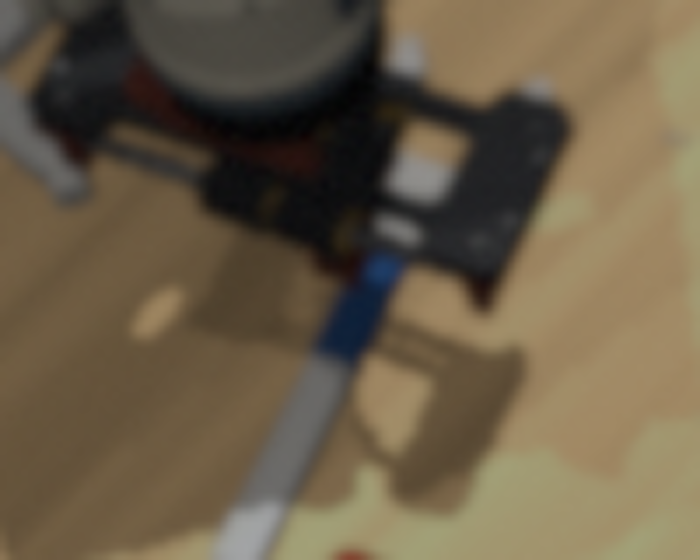

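Run:
```python
from h import *
i=dict(np.load("w3.npz")); Rm=R.from_rotvec(i["orientation"]).as_matrix()
for p in [(-10,19,0),(-10,0,0),(-10,-22,0),(0,0,0)]: print(p,proj(i,i["ee_pos"]+Rm@np.array(p),i).round())
s=dict(np.load("s1.npz")); 
for uv in [(238,273),(240,272),(244,273),(260,278),(258,276)]: print(uv,dep(s,[uv]).round(1))
crop(i,270,200,390,300,6,"w3d")
```

```text
(-10, 19, 0) [[327. 214.]]
(-10, 0, 0) [[326. 224.]]
(-10, -22, 0) [[326. 238.]]
(0, 0, 0) [[326. 239.]]
(238, 273) [[ 562.  -359.5   68.8]]
(240, 272) [[ 563.7 -354.2   68.2]]
(244, 273) [[ 549.6 -336.6   10. ]]
(260, 278) [[ 637.  -348.3  129.8]]
(258, 276) [[ 639.6 -353.8  155.5]]
```

View pics/w3d.png

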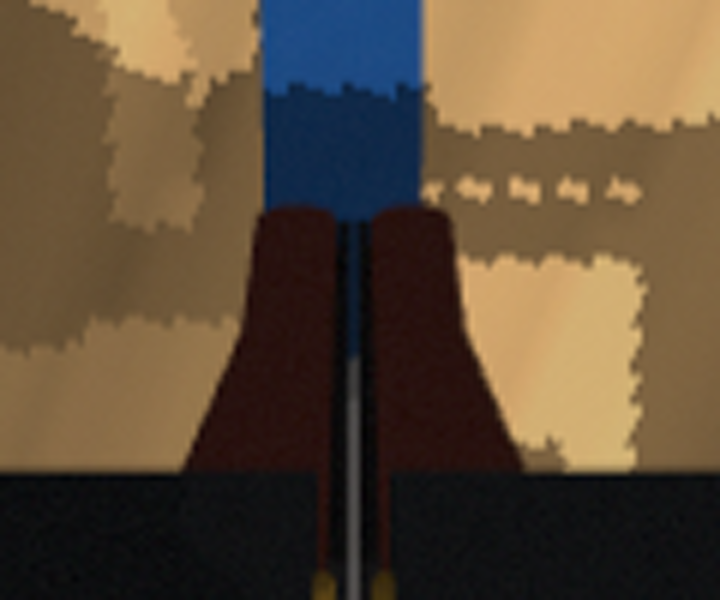

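The fingers closed above the handle. In the wrist depth the fingertips sit about 22 mm behind the reported TCP, not 19 mm ahead of it as stated. I'll trust what I measured: reopen, go lower by steps and watch the force.

Request:
{"method": "servo_tool", "body": {
  "moves": "0 0 0 0 0 0;0 0 0 0 0 0;0 0 0 0 0 0;0 0 -0.01 0 0 0;0 0 -0.02 0 0 0;0 0 -0.03 0 0 0;0 0 -0.038 0 0 0;0 0 -0.043 0 0 0",
  "hand": 130
}}

```text
t: 5.1
ee_pos: [551.0, -349.2, -10.7]
orientation: [-1.351, 0.956, -0.955]
ft_force: [-0.2, 0.4, 0.7]
width: 43.3
```

Run:
```python
from h import *
i,o=grab("wrist","w4"); print(o["ee_pos"],o["width"],o["ft_force"])
crop(i,220,160,460,320,3,"w4c")
```

```text
[ 550.97808934 -349.21237738  -10.67392852] 43.29565242203705 [-0.19433356  0.35525933  0.67152301]
```

View pics/w4c.png

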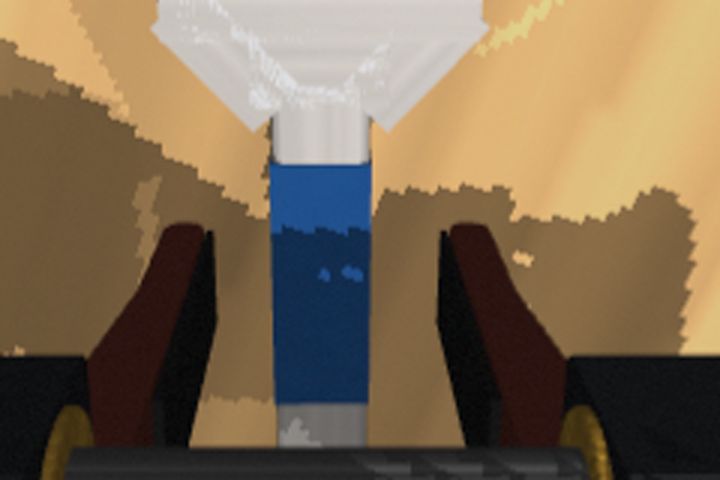

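Request:
{"method": "servo_tool", "body": {
  "moves": "0 0 -0.004 0 0 0;0 0 -0.008 0 0 0;0 0 -0.0085 0 0 0;0 0 -0.0085 0 0 0"
}}

```text
t: 5.65
ee_pos: [551.5, -349.6, -16.6]
orientation: [-1.351, 0.955, -0.956]
ft_force: [-3.8, 2.7, 12.4]
width: 43.2
```

Request:
{"method": "servo_tool", "body": {
  "moves": "0 0 0 0 0 0;0 0 0 0 0 0;0 0 0 0 0 0;0 0 0 0 0 0;0 0 0 0 0 0;0 0 0 0 0 0",
  "hand": 255
}}

```text
t: 6.4
ee_pos: [552.0, -350.4, -16.6]
orientation: [-1.351, 0.953, -0.957]
ft_force: [-3.3, -0.3, 11.2]
width: 17.8
```

The tips touched the bench at a reported z of −16.6 mm. The grip is good (17.8 mm), but I'll regrip about 2.5 mm higher so the tips clear the plate.

Request:
{"method": "servo_tool", "body": {
  "moves": "0 0 0.001 0 0 0;0 0 0.003 0 0 0;0 0 0.0055 0 0 0;0 0 0.0055 0 0 0",
  "hand": 185
}}

```text
t: 6.9
ee_pos: [551.3, -349.4, -12.8]
orientation: [-1.351, 0.955, -0.956]
ft_force: [-0.8, -0.9, 0.0]
width: 24.3
```

Request:
{"method": "servo_tool", "body": {
  "moves": "0 0 0 0 0 0;0 0 0 0 0 0;0 0 0 0 0 0;0 0 0 0 0 0",
  "hand": 255
}}

```text
t: 7.4
ee_pos: [551.2, -349.3, -12.9]
orientation: [-1.351, 0.956, -0.955]
ft_force: [0.1, 0.6, -0.1]
width: 17.6
```

Request:
{"method": "servo_tool", "body": {
  "moves": "0 0 0.02 0 0 0;0 0.02 0.06 0 0 0;-0.005 0.07 0.1 0 0 -5;-0.01 0.125 0.113 0 0 -11;-0.015 0.18 0.113 0 0 -17;-0.02 0.24 0.113 0 0 -23;-0.025 0.3 0.113 0 0 -28;-0.0295 0.3486 0.113 0 0 -31.5"
}}

```text
t: 8.4
ee_pos: [521.2, 1.2, 101.3]
orientation: [-1.101, 1.363, -1.364]
ft_force: [1.0, 1.7, -4.3]
width: 17.3
```

Request:
{"method": "servo_tool", "body": {
  "moves": "0 0 0 0 0 0;0 0 0 0 0 0;0 0 0 0 0 0"
}}

```text
t: 8.78
ee_pos: [522.0, -1.9, 100.5]
orientation: [-1.101, 1.363, -1.364]
ft_force: [-1.3, -0.6, -4.0]
width: 17.9
```

Run:
```python
from h import *
i,o=grab("wrist","w5"); print(o["ee_pos"],o["width"],o["ft_force"],o["moment"]); T=R.from_rotvec(o["orientation"]).as_matrix(); print(T.round(3),np.degrees(np.arctan2(-T[1,0],-T[0,0])))
```

```text
[521.98743844  -1.90571116 100.4972622 ] 17.908084680286077 [-1.27378576 -0.63504405 -3.97162928] [-0.10003065 -0.05193516  0.04100216]
[[-0.21   0.     0.978]
 [-0.978 -0.    -0.21 ]
 [ 0.    -1.     0.   ]] 77.88939060020292
```

View pics/w5.png

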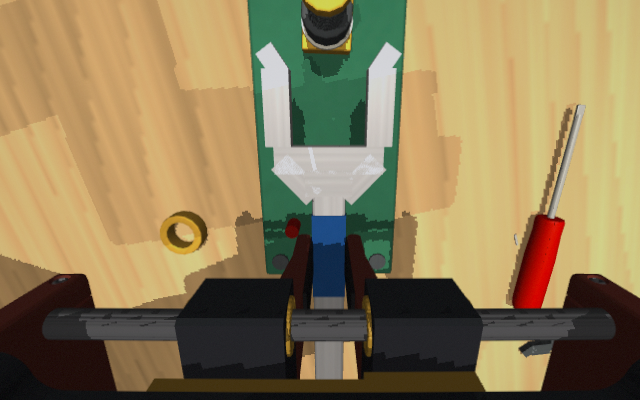

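Run:
```python
from h import *
i=dict(np.load("w5.npz")); crop(i,240,0,415,165,4,"w5c")
crop(i,290,20,365,75,10,"w5d")
for p in [(300,110),(275,110),(380,110),(330,165)]: print(p,dep(i,[p],i).round(1))
```

```text
(300, 110) [[517.6  80.2  21.5]]
(275, 110) [[514.4  80.6 123.2]]
(380, 110) [[564.5  69.8 124.3]]
(330, 165) [[535.   48.5 123.7]]
```

View pics/w5c.png

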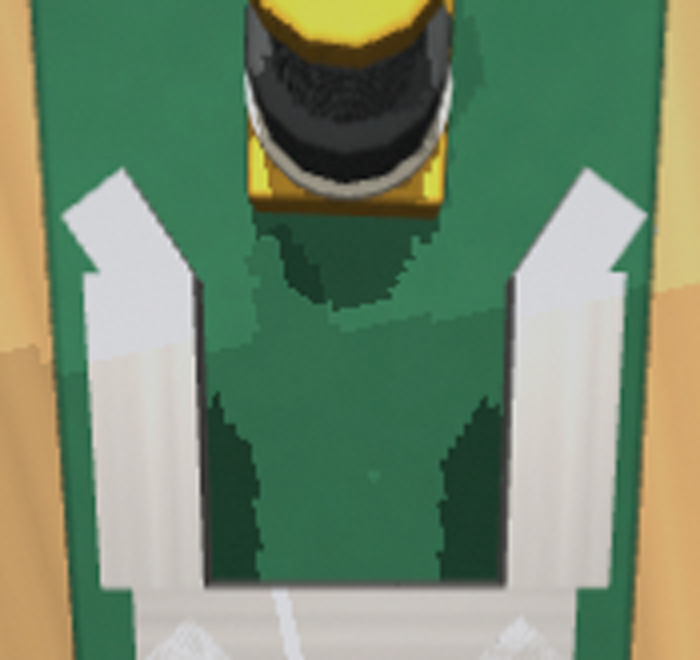

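View pics/w5d.png

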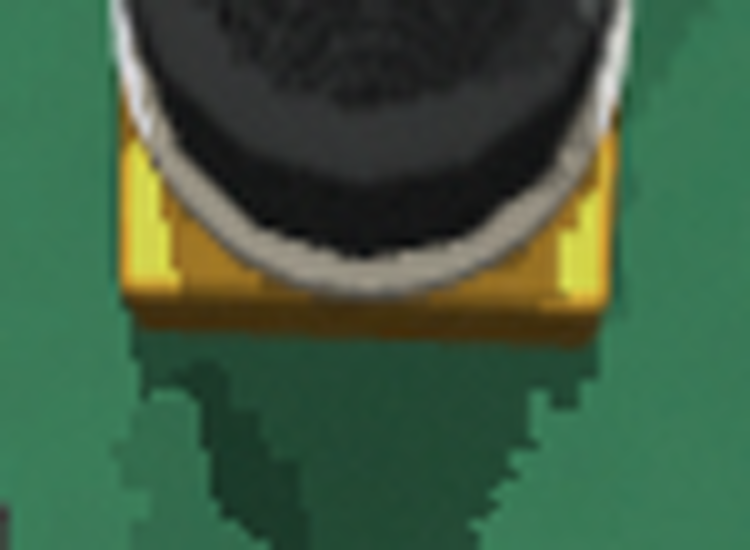

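Run:
```python
from h import *
i=dict(np.load("w5.npz")); T=R.from_rotvec(i["orientation"]).as_matrix()
g=lambda a,b,x0,y0,s:(x0+(a+.5)/s-.5,y0+(b+.5)/s-.5)
z=123.7
L=[g(205,580,240,0,4),g(505,580,240,0,4),g(194,275,240,0,4),g(516,275,240,0,4)]
P=onz(i,L,z,i); t=(P-i["ee_pos"])@T; print("tool:",t.round(2)); 
d=(P[2]+P[3]-P[0]-P[1]); print("spanner ang",np.degrees(np.arctan2(d[1],d[0])), "widths",np.linalg.norm(P[0]-P[1]),np.linalg.norm(P[2]-P[3]), "len",np.linalg.norm(d)/2)
for a,b in((0,2),(1,3)): dd=P[b]-P[a]; print(np.degrees(np.arctan2(dd[1],dd[0])))
dh=d/np.linalg.norm(d); jaw=(P[0]+P[1])/2+18.5*dh; print("jaw",jaw,"rel tool",((jaw-i["ee_pos"])@T).round(2), "jaw by tips",((P[2]+P[3])/2-18.5*dh).round(1))
N=onz(i,[g(120,293,290,20,10),g(612,305,290,20,10)],36,i); print(N.round(1),np.linalg.norm(N[1]-N[0])); e=N[1]-N[0]; a=np.degrees(np.arctan2(e[1],e[0])); print("nut y ang",a+90)
e/=np.linalg.norm(e); ny=np.array([-e[1],e[0],0]); print("nut centre",N.mean(0)+18*ny)
E=onz(i,[g(36,100,240,0,4),g(72,600,240,0,4),g(664,100,240,0,4),g(630,600,240,0,4)],20,i); print("plate edges",E.round(1),[np.degrees(np.arctan2(*(E[a]-E[b])[1::-1])) for a,b in((0,1),(2,3))])
print("mid edges", (E[0]+E[2])/2,(E[1]+E[3])/2)
```

```text
tool: [[-62.35 -23.22 -17.52]
 [-62.31 -23.2   20.25]
 [-97.93 -23.22 -17.58]
 [-97.9  -23.2   20.38]]
spanner ang 77.83564384489326 widths 37.772089267540615 37.959349066576564 len 35.58935543186838
77.98639089792266
77.6849200718145
jaw [540.28569684  76.83873446 123.7       ] rel tool [-80.83 -23.21   1.38] jaw by tips [540.   75.5 123.7]
[[530.  121.1  36. ]
 [564.7 112.8  36. ]] 35.681966281171206
nut y ang 76.56144711670858
nut centre [551.5112065  134.44938301  36.        ]
plate edges [[494.  149.   20. ]
 [475.   56.7  20. ]
 [610.4 124.   20. ]
 [589.9  31.9  20. ]] [np.float64(78.35707549913501), np.float64(77.44250124810252)]
mid edges [552.22688998 136.48637401  20.        ] [532.46845648  44.32356146  20.        ]
```

The nut's near face shows at (302,49)–(351,50), giving nut yaw 76.6° against spanner 77.8°. The spanner jaw is centred about 1.4 mm right of the tool. I'll rotate −1.1°, go down short of the nut, and check there.

Request:
{"method": "servo_tool", "body": {
  "moves": "-0.0015 0.002 -0.025 0 0 -0.6;-0.0028 0.004 -0.05 0 0 -1.1;-0.0028 0.004 -0.07 0 0 -1.1;-0.0028 0.004 -0.083 0 0 -1.1;-0.0028 0.004 -0.09 0 0 -1.1;-0.0028 0.004 -0.0915 0 0 -1.1;-0.0028 0.004 -0.0915 0 0 -1.1"
}}

```text
t: 9.7
ee_pos: [519.3, 3.1, 9.1]
orientation: [-1.091, 1.376, -1.377]
ft_force: [-0.2, 0.1, -3.1]
width: 17.9
```

Run:
```python
from h import *
i,o=grab("wrist","w6"); print(o["ee_pos"],o["width"],o["ft_force"],o["moment"]); T=R.from_rotvec(o["orientation"]).as_matrix(); print(np.degrees(np.arctan2(-T[1,0],-T[0,0])),T[2].round(4))
crop(i,240,0,420,150,4,"w6c")
s,_=grab("scene","s2"); crop(s,270,120,400,220,6,"s2c")
```

```text
[519.34022038   3.10767872   9.08768969] 17.85399204801992 [-0.21331723  0.06188062 -3.12648724] [-0.1073623   0.00801179 -0.03931885]
76.84862079652288 [-1.e-04 -1.e+00  7.e-04]
```

View pics/w6.png

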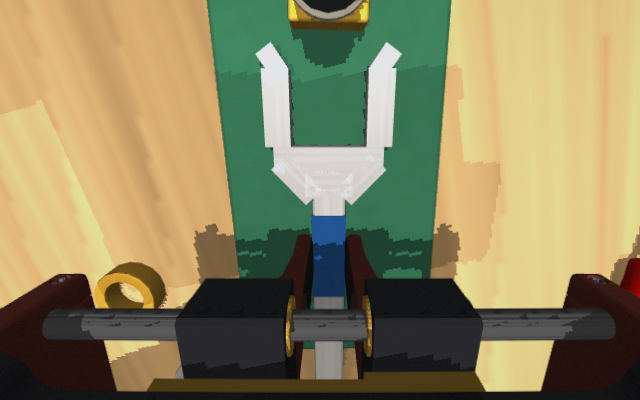

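View pics/s2c.png

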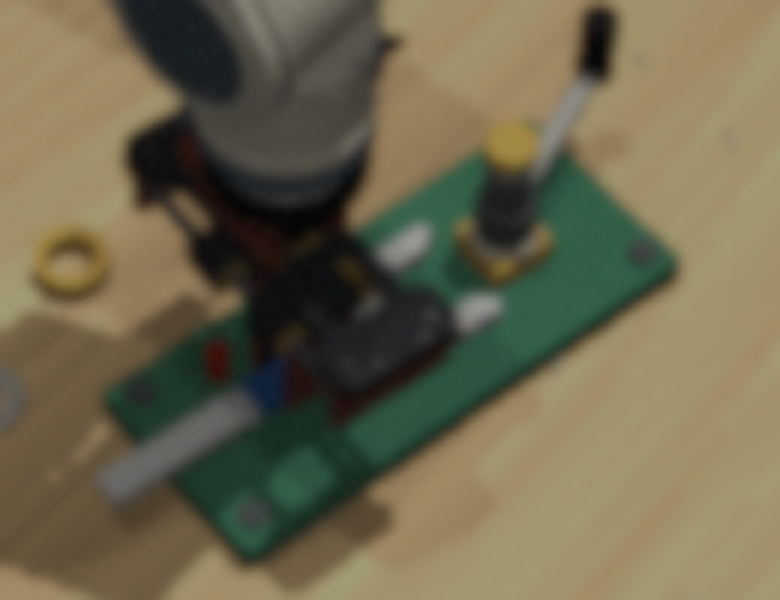

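Run:
```python
from h import *
i=dict(np.load("w6.npz")); crop(i,270,0,390,90,6,"w6c")
for p in [(275,110),(380,110),(330,165),(328,90)]: print(p,dep(i,[p],i).round(1))
```

```text
(275, 110) [[513.2  85.8  31.7]]
(380, 110) [[563.4  74.   31.1]]
(330, 165) [[533.2  53.1  31.3]]
(328, 90) [[540.7  89.5  21. ]]
```

View pics/w6c.png

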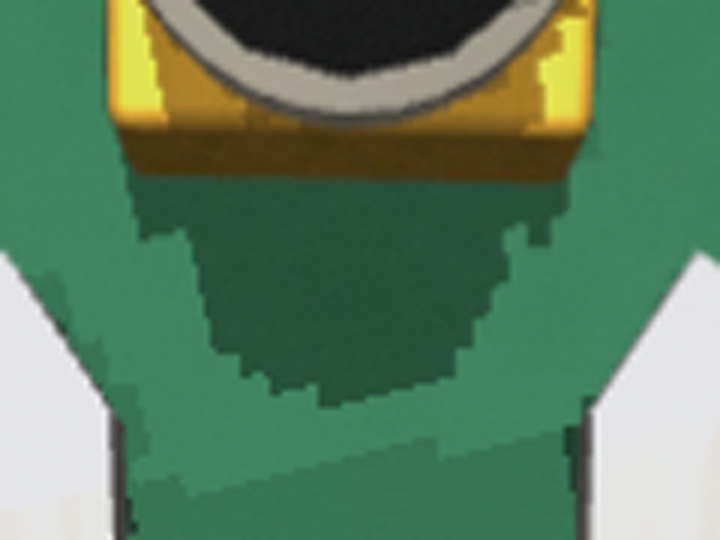

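Run:
```python
from h import *
i=dict(np.load("w6.npz")); T=R.from_rotvec(i["orientation"]).as_matrix()
g=lambda a,b,x0=270,y0=0,s=6:(x0+(a+.5)/s-.5,y0+(b+.5)/s-.5)
N=onz(i,[g(109,122),g(594,132)],36,i); J=onz(i,[g(112,412),g(590,407)],31.4,i)
n=(N-i["ee_pos"])@T; j=(J-i["ee_pos"])@T
print("nut tool\n",n.round(2),n.mean(0),np.linalg.norm(N[1]-N[0])); print("jaw\n",j.round(2),j.mean(0))
B=onz(i,[g(135,172),g(566,182)],20,i); b=(B-i["ee_pos"])@T; print("nut bottom\n",b.round(2),b.mean(0))
print("nut rel ang deg (x vs z)", np.degrees(np.arctan2(n[1,0]-n[0,0],n[1,2]-n[0,2])),np.degrees(np.arctan2(b[1,0]-b[0,0],b[1,2]-b[0,2])))
```

```text
nut tool
 [[-117.44  -26.91  -16.58]
 [-116.75  -26.88   19.24]] [-117.09627024  -26.89462296    1.33149857] 35.8270712019732
jaw
 [[-98.13 -22.31 -17.63]
 [-98.46 -22.28  20.13]] [-98.29505303 -22.29736589   1.24989021]
nut bottom
 [[-117.84  -10.91  -16.46]
 [-117.08  -10.88   18.94]] [-117.45823297  -10.8946347     1.23890476]
nut rel ang deg (x vs z) 1.0959518448154524 1.2372774518793161
```

Request:
{"method": "servo_tool", "body": {
  "moves": "-0.0013 0.0003 -0.0005 0 0 -0.7;-0.0013 0.0003 -0.001 0 0 -0.7;0.0011 0.01 -0.001 0 0 -0.7;0.0035 0.0197 -0.001 0 0 -0.7;0.0059 0.0294 -0.001 0 0 -0.7;0.0059 0.0294 -0.001 0 0 -0.7"
}}

```text
t: 10.55
ee_pos: [525.1, 33.6, 7.7]
orientation: [-1.086, 1.384, -1.384]
ft_force: [0.1, -0.5, -3.6]
width: 17.5
```

Run:
```python
from h import *
i,o=grab("wrist","w7"); print(o["ee_pos"],o["width"],o["ft_force"],o["moment"]); T=R.from_rotvec(o["orientation"]).as_matrix(); print(np.degrees(np.arctan2(-T[1,0],-T[0,0])))
crop(i,250,0,410,160,5,"w7c")
```

```text
[525.14289155  33.55964817   7.66823294] 17.481358623674307 [ 0.11060781 -0.52593213 -3.62241671] [-0.09823232  0.00220635  0.03681059]
76.23816014122858
```

View pics/w7c.png

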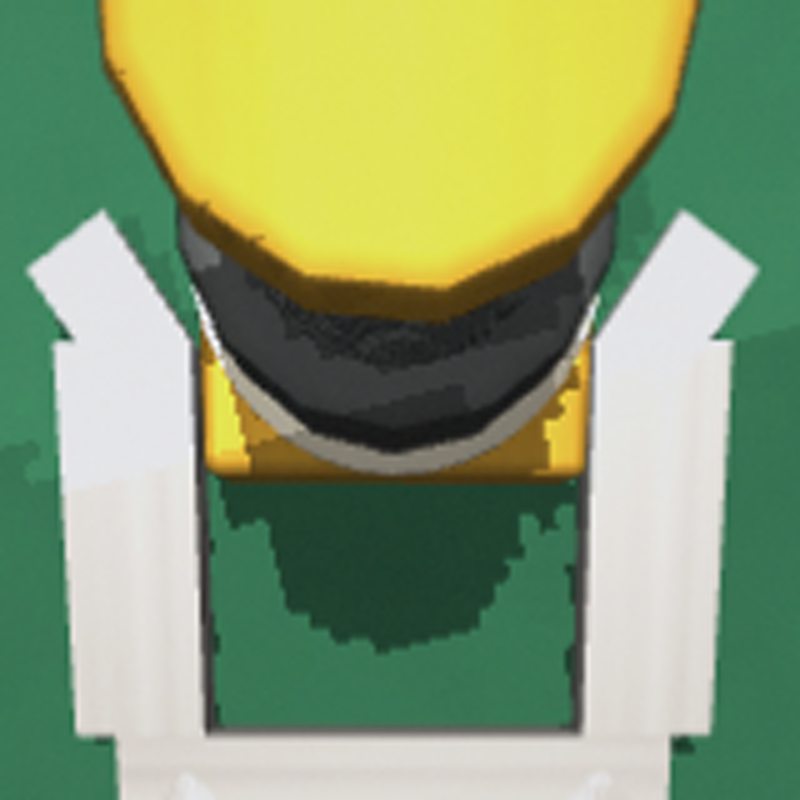

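The jaws are around the nut and centred, with almost no side force. About 26 mm still to go.

Request:
{"method": "servo_tool", "body": {
  "moves": "0.0019 0.0078 0 0 0 0;0.0038 0.0155 0 0 0 0;0.0053 0.0214 0 0 0 0;0.006 0.0243 0 0 0 0;0.0062 0.0252 0 0 0 0;0.0065 0.0262 0 0 0 0;0.0065 0.0262 0 0 0 0"
}}

```text
t: 11.48
ee_pos: [530.7, 57.7, 7.5]
orientation: [-1.087, 1.385, -1.385]
ft_force: [-1.7, -7.5, -2.9]
width: 17.6
```

Run:
```python
from h import *
i,o=grab("wrist","w8"); print(o["ee_pos"],o["width"],o["ft_force"],o["moment"]); T=R.from_rotvec(o["orientation"]).as_matrix(); print(np.degrees(np.arctan2(-T[1,0],-T[0,0])))
crop(i,250,0,410,160,5,"w8c")
```

```text
[530.67085866  57.65747053   7.52214503] 17.616335587484347 [-1.66415943 -7.52462278 -2.91518396] [-1.43017421  0.08437718 -0.13805043]
76.15462368072453
```

View pics/w8c.png

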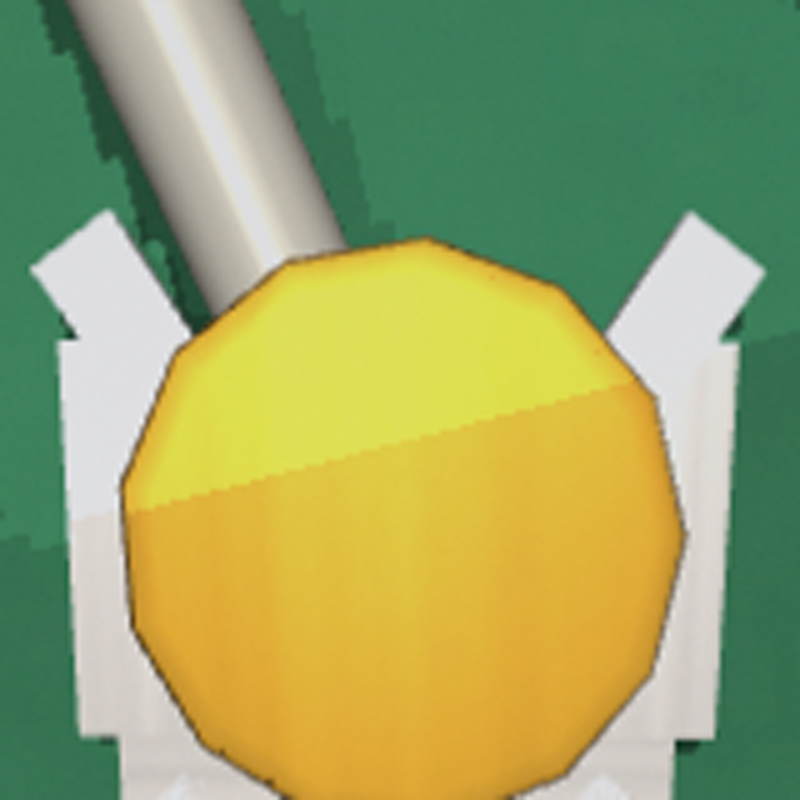

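Contact at about 7.5 N with the TCP at the predicted home position, so the spanner is seated. I'll ease off slightly, lower onto the plate, let go and rise.

Request:
{"method": "servo_tool", "body": {
  "moves": "-0.0001 -0.0003 -0.0008 0 0 0;-0.0001 -0.0003 -0.0008 0 0 0"
}}

```text
t: 11.78
ee_pos: [530.7, 57.6, 7.1]
orientation: [-1.086, 1.385, -1.385]
ft_force: [-2.4, -5.9, 0.0]
width: 17.2
```

Request:
{"method": "servo_tool", "body": {
  "moves": "0 0 0 0 0 0;0 0 0 0 0 0;0 0 0 0 0 0;0 0 0 0 0 0;0 0 0.02 0 0 0;0 0 0.06 0 0 0;0 0 0.11 0 0 0;0 0 0.15 0 0 0",
  "hand": 150
}}

```text
t: 12.78
ee_pos: [531.5, 58.6, 158.7]
orientation: [-1.084, 1.384, -1.385]
ft_force: [1.3, 0.9, -0.3]
width: 36.3
```

Run:
```python
from h import *
i,o=grab("wrist","w9"); print(o["ee_pos"],o["width"],o["ft_force"],o["moment"])
t,_=grab("top","t2"); crop(t,200,160,350,250,5,"t2c")
```

```text
[531.49029521  58.62351788 158.74551375] 36.26631316823394 [ 1.28781559  0.90740927 -0.34220551] [ 0.01788014 -0.09799799  0.0395924 ]
```

View pics/w9.png

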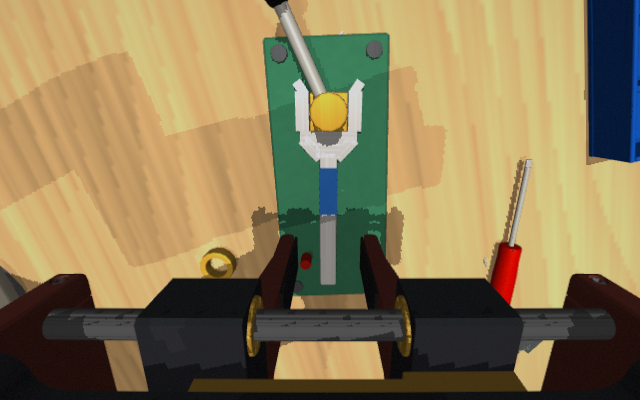

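View pics/t2c.png

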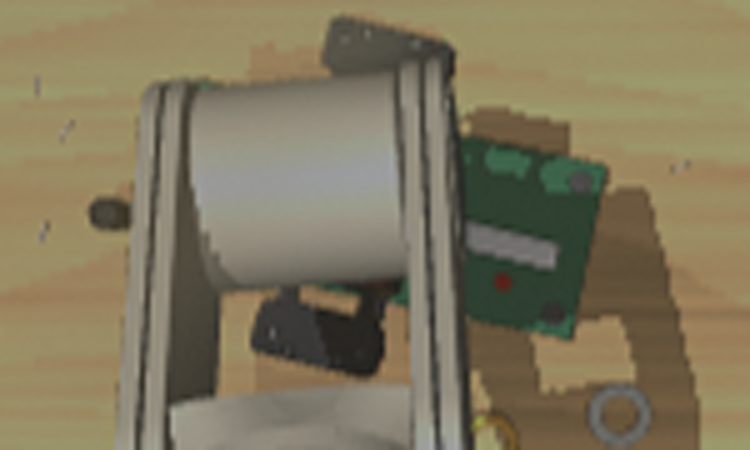

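Run:
```python
from h import *
i=dict(np.load("w9.npz")); crop(i,280,70,380,180,7,"w9c")
T=R.from_rotvec(i["orientation"]).as_matrix()
for p in [(328,138),(310,100),(345,100),(328,150),(328,190),(300,110)]: print(p,dep(i,[p],i).round(1))
```

```text
(328, 138) [[545.3 110.   31.8]]
(310, 100) [[537.4 148.5  35.6]]
(345, 100) [[569.3 140.6  35.9]]
(328, 150) [[542.4  98.5  30. ]]
(328, 190) [[532.6  59.   32.1]]
(300, 110) [[525.5 142.2  30.3]]
```

View pics/w9c.png

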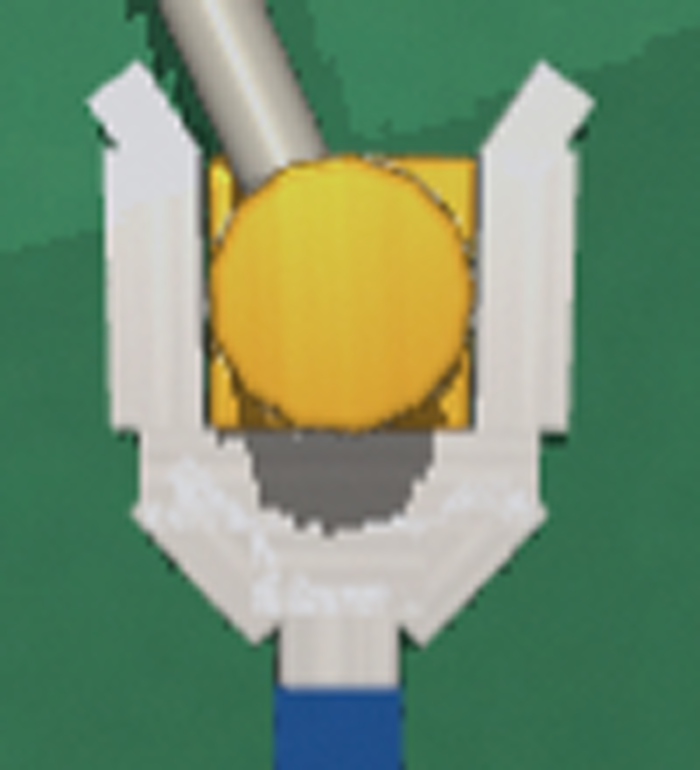

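Fully home: the nut's near face at crop row 430 lies on the throat, jaw sides are snug, and the spanner top is at z≈31 so it is flat on the plate. The handle is on the +x side of the red peg. Next I'll check the gripper's shape for pushing the knob past the stud.

Run:
```python
from h import *
i=dict(np.load("w3.npz")); Rm=R.from_rotvec(i["orientation"]).as_matrix()
L=[(u,v) for v in (282,300,340,370) for u in (215,240,280,300,380,420)]
q=((dep(i,L,i)-i["ee_pos"])@Rm).round(0)
for l,a in zip(L,q): print(l,a)
print(cv2.imread("pics/w3.png").shape)
j=dict(np.load("w9.npz")); T=R.from_rotvec(j["orientation"]).as_matrix()
b=onz(j,[(315,75),(296,33)],64,j);d=b[1]-b[0];print(b,np.degrees(np.arctan2(d[1],d[0])), dep(j,[(315,75),(296,33),(275,1)],j))
```

```text
(215, 282) [ 52.  34. -89.]
(240, 282) [ -33. -105.  -23.]
(280, 282) [ -33. -105.  -12.]
(300, 282) [ -32. -104.   -7.]
(380, 282) [ -32. -104.   16.]
(420, 282) [ -33. -105.   27.]
(215, 300) [ 67.  33. -90.]
(240, 300) [ -33. -114.  -21.]
(280, 300) [ -33. -113.  -11.]
(300, 300) [ -33. -114.   -6.]
(380, 300) [ -33. -114.   14.]
(420, 300) [ -32. -113.   24.]
(215, 340) [ -27. -121.  -25.]
(240, 340) [ -28. -122.  -19.]
(280, 340) [ -27. -121.  -10.]
(300, 340) [ -27. -121.   -5.]
(380, 340) [ -28. -121.   13.]
(420, 340) [ -28. -122.   22.]
(215, 370) [137.  33. -97.]
(240, 370) [ -18. -121.  -20.]
(280, 370) [ -20. -122.  -10.]
(300, 370) [ -18. -121.   -6.]
(380, 370) [ -19. -121.   14.]
(420, 370) [ -19. -121.   23.]
(400, 640, 3)
[[547.84285679 165.3151169   64.        ]
 [540.94401506 199.54253959  64.        ]] 101.3957898416475 [[547.80736585 165.61872053  61.29265946]
 [540.8875248  199.89231478  62.52430298]
 [531.51202768 223.24283284  70.60216332]]
```

View pics/w3.png

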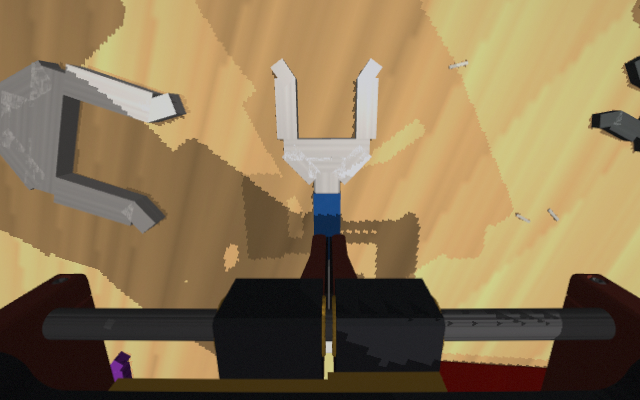

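Request:
{"method": "servo_tool", "body": {
  "moves": "-0.004 0.02 0.015 0 0 10.5;-0.008 0.041 0.015 0 0 21;-0.013 0.062 0.015 0 0 31.5;-0.017 0.083 0.015 0 0 42;-0.022 0.104 0.015 0 0 52.5;-0.026 0.125 0.015 0 0 63;-0.031 0.146 0.015 0 0 73.5;-0.035 0.1665 0.015 0 0 84",
  "hand": 255
}}

```text
t: 13.88
ee_pos: [495.4, 225.5, 170.7]
orientation: [-1.555, 0.268, -0.266]
ft_force: [0.3, 0.7, -0.7]
width: 0.7
```

Request:
{"method": "servo_tool", "body": {
  "moves": "0 0 0 0 0 10.4;0 0 0 0 0 20.8;0 0 -0.02 0 0 31.2;0 0 -0.06 0 0 31.2;0 0 -0.1 0 0 31.2;0 0 -0.124 0 0 31.2;0 0 -0.128 0 0 31.2;0 0 -0.128 0 0 31.2"
}}

```text
t: 14.88
ee_pos: [496.1, 225.0, 43.7]
orientation: [-1.565, -0.155, 0.156]
ft_force: [-0.3, -0.1, 0.5]
width: 0.4
```

Run:
```python
from h import *
o=ctrl.get_obs(); print(o["ee_pos"],o["width"],o["ft_force"],o["qpos"]); T=R.from_rotvec(o["orientation"]).as_matrix(); print(np.degrees(np.arctan2(T[1,0],T[0,0])))
s,_=grab("scene","s3"); crop(s,300,80,430,200,6,"s3c"); t,_=grab("top","t3"); crop(t,180,140,340,250,5,"t3c")
w,_=grab("wrist","w10")
```

```text
[496.12754408 224.98223962  43.73221929] 0.4419950457359277 [-0.26817016 -0.12844302  0.50896461] [ 4.03890260e-01  5.49513877e-01  1.89773373e+00  1.22234543e-05
  6.94919570e-01 -1.36510110e+00]
11.355199305611695
```

View pics/s3c.png

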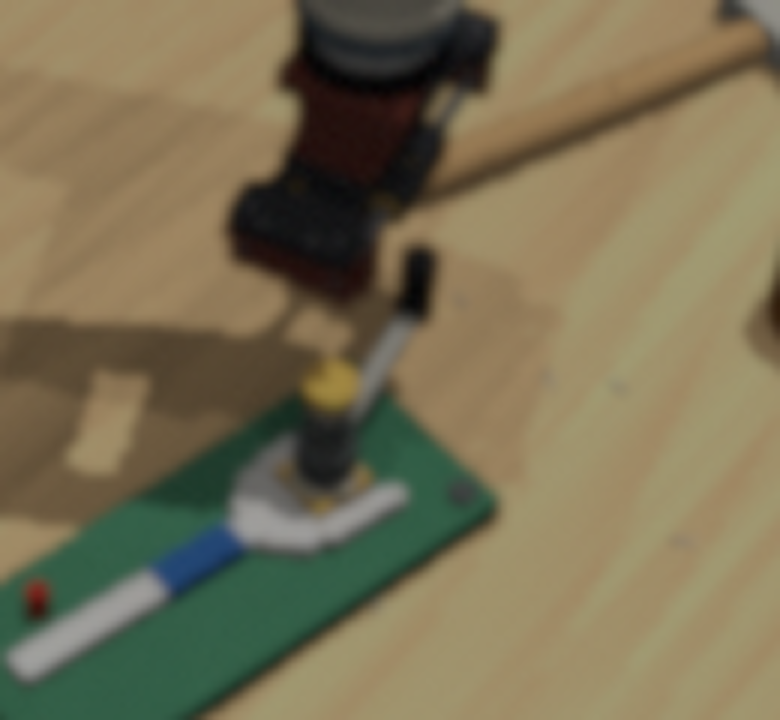

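View pics/w10.png

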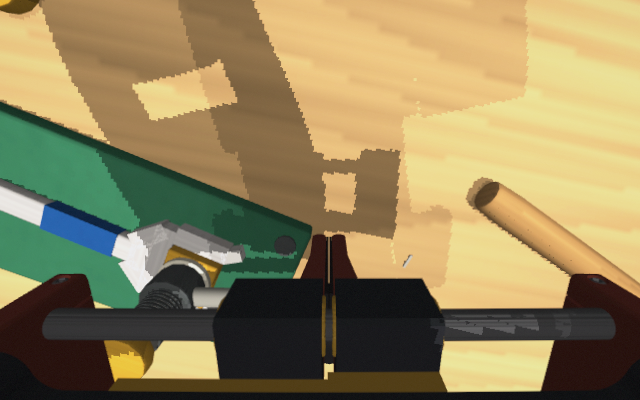

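```bash
cat > arc.py <<'E'
import numpy as np,sys
C=np.array([551,134.2]);P0=np.radians(101.4)
def tcp(s,off=20.6):
    f=P0-s; return C+100*np.array([np.cos(f),np.sin(f)])-off*np.array([np.sin(f),-np.cos(f)])
def rows(cx,cy,s0,ss):
    print(";".join("%.4f %.4f 0 0 0 %.2f"%(*((tcp(s)-[cx,cy])/1000),-np.degrees(s-s0)) for s in ss))
E
python3 - <<'E'
from arc import *
print(tcp(-0.15)-[496.1,225],tcp(0)-[496.1,225])
rows(*tcp(0),0,[.03,.06,.09,.12,.15,.15])
rows(*tcp(.15),.15,[.18,.21,.24,.27,.30,.30])
E
```

```text
[ 1.34886389 -3.87108754] [14.94067976  3.15537625]
0.0028 0.0012 0 0 0 -1.72;0.0057 0.0022 0 0 0 -3.44;0.0086 0.0032 0 0 0 -5.16;0.0115 0.0041 0 0 0 -6.88;0.0145 0.0049 0 0 0 -8.59;0.0145 0.0049 0 0 0 -8.59
0.0030 0.0007 0 0 0 -1.72;0.0060 0.0013 0 0 0 -3.44;0.0090 0.0019 0 0 0 -5.16;0.0120 0.0023 0 0 0 -6.88;0.0151 0.0027 0 0 0 -8.59;0.0151 0.0027 0 0 0 -8.59
```

Request:
{"method": "servo_tool", "body": {
  "moves": "0.005 0.001 0 0 0 0;0.009 0.002 0 0 0 0;0.012 0.0025 0 0 0 0;0.0145 0.003 0 0 0 0;0.0145 0.003 0 0 0 0"
}}

```text
t: 15.65
ee_pos: [510.9, 228.0, 43.8]
orientation: [-1.565, -0.156, 0.156]
ft_force: [1.0, 1.3, 0.5]
width: 0.7
```

Request:
{"method": "servo_tool", "body": {
  "moves": "0.0028 0.0012 0 0 0 -1.72;0.0057 0.0022 0 0 0 -3.44;0.0086 0.0032 0 0 0 -5.16;0.0115 0.0041 0 0 0 -6.88;0.0145 0.0049 0 0 0 -8.59;0.0145 0.0049 0 0 0 -8.59"
}}

```text
t: 16.4
ee_pos: [525.6, 233.0, 43.9]
orientation: [-1.57, -0.038, 0.037]
ft_force: [0.6, -0.1, -0.2]
width: 0.3
```

Run:
```python
from h import *
from arc import tcp
o=ctrl.get_obs(); print(o["ee_pos"],tcp(.15),o["ft_force"],o["moment"]); T=R.from_rotvec(o["orientation"]).as_matrix(); print(np.degrees(np.arctan2(T[1,0],T[0,0])))
s,_=grab("scene","s4"); crop(s,300,80,430,200,6,"s4c")
```

```text
[525.62948957 233.03247365  43.92828727] [525.52989582 233.07180484] [ 0.58936831 -0.05213252 -0.19208418] [ 0.10548519 -0.10940577 -0.05376041]
2.733698354988504
```

View pics/s4c.png

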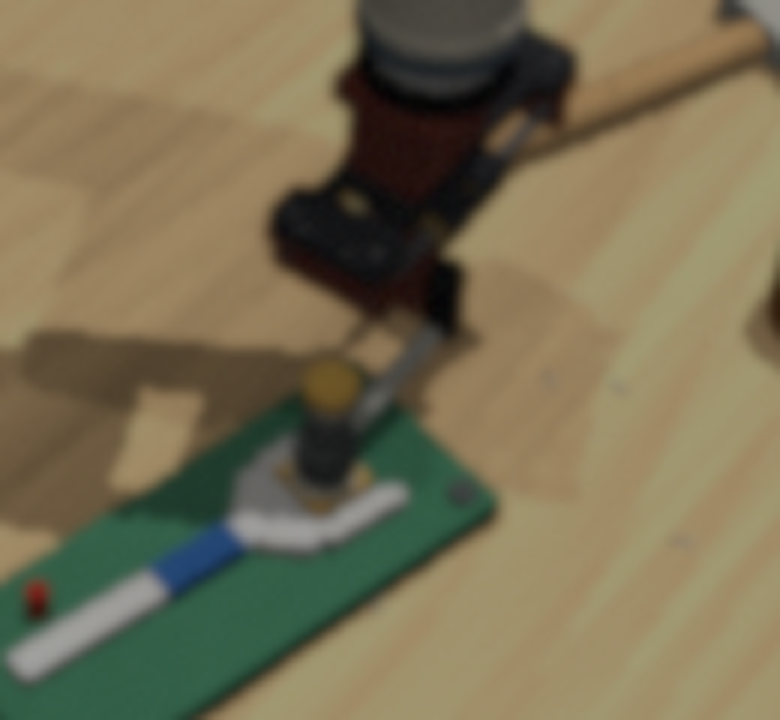

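The knob moved with the finger. Still loose, so on along the arc.

Request:
{"method": "servo_tool", "body": {
  "moves": "0.0030 0.0007 0 0 0 -1.72;0.0060 0.0013 0 0 0 -3.44;0.0090 0.0019 0 0 0 -5.16;0.0120 0.0023 0 0 0 -6.88;0.0151 0.0027 0 0 0 -8.59;0.0151 0.0027 0 0 0 -8.59"
}}

```text
t: 17.2
ee_pos: [540.3, 235.5, 43.7]
orientation: [-1.57, 0.081, -0.08]
ft_force: [-2.7, 0.3, 0.8]
width: 0.3
```

Run:
```python
from h import *
from arc import *
o=ctrl.get_obs(); print(o["ee_pos"],tcp(.3),o["ft_force"],o["moment"])
for a in (.3,.45,.6,.75,.9,1.05): rows(*tcp(a),a,[a+.03*k for k in (1,2,3,4,5,5)])
```

```text
[540.25889618 235.47730656  43.70405933] [540.59111551 235.76778586] [-2.66665405  0.27595989  0.75901371] [ 0.03273622  0.3304131  -0.01053214]
0.0031 0.0003 0 0 0 -1.72;0.0061 0.0004 0 0 0 -3.44;0.0092 0.0005 0 0 0 -5.16;0.0122 0.0005 0 0 0 -6.88;0.0153 0.0004 0 0 0 -8.59;0.0153 0.0004 0 0 0 -8.59
0.0031 -0.0002 0 0 0 -1.72;0.0061 -0.0005 0 0 0 -3.44;0.0091 -0.0009 0 0 0 -5.16;0.0122 -0.0013 0 0 0 -6.88;0.0152 -0.0019 0 0 0 -8.59;0.0152 -0.0019 0 0 0 -8.59
0.0030 -0.0006 0 0 0 -1.72;0.0060 -0.0014 0 0 0 -3.44;0.0089 -0.0022 0 0 0 -5.16;0.0118 -0.0031 0 0 0 -6.88;0.0147 -0.0041 0 0 0 -8.59;0.0147 -0.0041 0 0 0 -8.59
0.0029 -0.0011 0 0 0 -1.72;0.0057 -0.0023 0 0 0 -3.44;0.0085 -0.0035 0 0 0 -5.16;0.0112 -0.0049 0 0 0 -6.88;0.0140 -0.0063 0 0 0 -8.59;0.0140 -0.0063 0 0 0 -8.59
0.0027 -0.0015 0 0 0 -1.72;0.0053 -0.0031 0 0 0 -3.44;0.0079 -0.0047 0 0 0 -5.16;0.0104 -0.0065 0 0 0 -6.88;0.0129 -0.0083 0 0 0 -8.59;0.0129 -0.0083 0 0 0 -8.59
0.0024 -0.0019 0 0 0 -1.72;0.0048 -0.0038 0 0 0 -3.44;0.0071 -0.0059 0 0 0 -5.16;0.0093 -0.0080 0 0 0 -6.88;0.0115 -0.0101 0 0 0 -8.59;0.0115 -0.0101 0 0 0 -8.59
```

Request:
{"method": "servo_tool", "body": {
  "moves": "0.0015 0.0002 0 0 0 -0.86;0.0031 0.0003 0 0 0 -1.72;0.0046 0.0004 0 0 0 -2.58;0.0061 0.0004 0 0 0 -3.44;0.0061 0.0004 0 0 0 -3.44"
}}

```text
t: 17.82
ee_pos: [546.0, 235.9, 43.7]
orientation: [-1.567, 0.129, -0.127]
ft_force: [-5.6, 1.1, 0.5]
width: 0.1
```

Run:
```python
from h import *
from arc import *
o=ctrl.get_obs(); print(o["ee_pos"],tcp(.36),o["ft_force"])
s,_=grab("scene","s5"); crop(s,280,80,410,200,6,"s5c")
rows(*tcp(.36),.36,[.375,.39,.405,.42,.42])
```

```text
[545.95658934 235.93341825  43.71410799] [546.70025725 236.2091771 ] [-5.60037564  1.12570412  0.53281872]
0.0015 0.0001 0 0 0 -0.86;0.0031 0.0001 0 0 0 -1.72;0.0046 0.0001 0 0 0 -2.58;0.0061 0.0001 0 0 0 -3.44;0.0061 0.0001 0 0 0 -3.44
```

View pics/s5c.png

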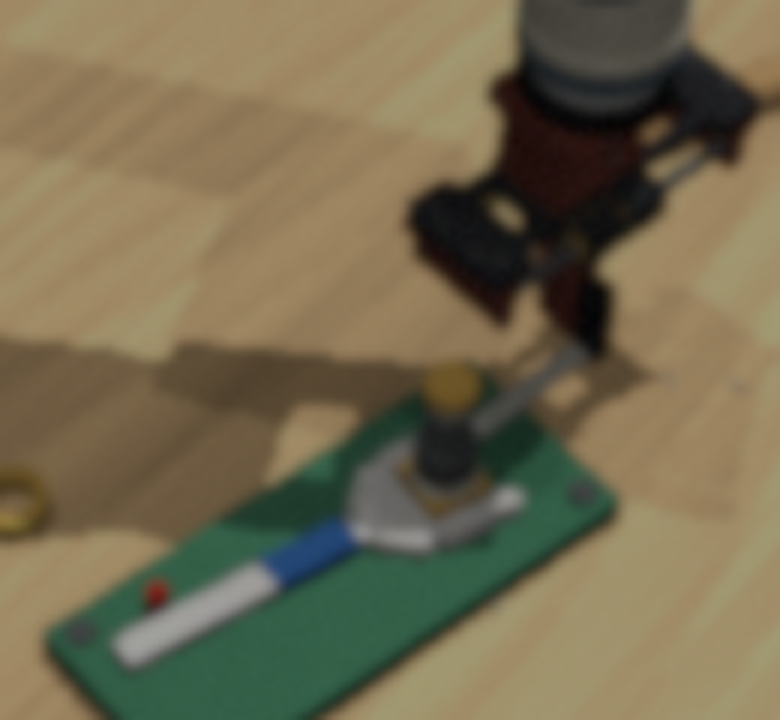

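The spanner handle has turned close to the peg (156,595). I'll continue in small steps.

Request:
{"method": "servo_tool", "body": {
  "moves": "0.0008 0 0 0 0 -0.43;0.0015 0.0001 0 0 0 -0.86;0.0023 0.0001 0 0 0 -1.29;0.0031 0.0001 0 0 0 -1.72;0.0031 0.0001 0 0 0 -1.72"
}}

```text
t: 18.5
ee_pos: [548.5, 236.1, 43.6]
orientation: [-1.566, 0.153, -0.149]
ft_force: [-6.5, 1.1, 1.4]
width: 0.3
```

Run:
```python
from h import *
for k in range(3):
    o=ctrl.get_obs(); print(o["t"],o["ee_pos"],o["ft_force"])
i,o=grab("wrist","w11")
```

```text
18.5 [548.47713592 236.0949008   43.56889863] [-6.5469422   1.06125663  1.43115728]
18.5 [548.47713592 236.0949008   43.56889863] [-6.5469422   1.06125663  1.43115728]
18.5 [548.47713592 236.0949008   43.56889863] [-6.5469422   1.06125663  1.43115728]
```

View pics/w11.png

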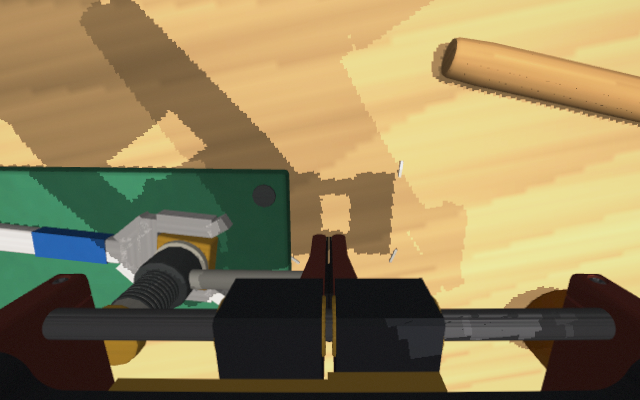

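Request:
{"method": "servo_tool", "body": {
  "moves": "0.001 0 0 0 0 -0.57;0.002 0 0 0 0 -1.15;0.003 0 0 0 0 -1.72;0.003 0 0 0 0 -1.72"
}}

```text
t: 19.05
ee_pos: [551.4, 236.1, 43.5]
orientation: [-1.564, 0.177, -0.173]
ft_force: [-7.1, 1.5, 1.0]
width: 0.4
```

Request:
{"method": "servo_tool", "body": {
  "moves": "0.001 0 0 0 0 -0.57;0.002 -0.0001 0 0 0 -1.15;0.003 -0.0002 0 0 0 -1.72;0.003 -0.0002 0 0 0 -1.72"
}}

```text
t: 19.55
ee_pos: [554.3, 236.0, 43.5]
orientation: [-1.562, 0.2, -0.196]
ft_force: [-6.8, 1.1, 0.6]
width: 0.5
```

Run:
```python
from h import *
from arc import *
s,_=grab("scene","s6"); crop(s,280,120,410,210,6,"s6c"); t,_=grab("top","t6"); crop(t,220,170,330,235,7,"t6c")
for a in (.45,.51,.57,.63,.69,.75): rows(*tcp(a),a,[a+.02*k for k in (1,2,3,3)])
```

```text
0.0020 -0.0001 0 0 0 -1.15;0.0041 -0.0003 0 0 0 -2.29;0.0061 -0.0005 0 0 0 -3.44;0.0061 -0.0005 0 0 0 -3.44
0.0020 -0.0002 0 0 0 -1.15;0.0041 -0.0005 0 0 0 -2.29;0.0061 -0.0008 0 0 0 -3.44;0.0061 -0.0008 0 0 0 -3.44
0.0020 -0.0004 0 0 0 -1.15;0.0040 -0.0008 0 0 0 -2.29;0.0060 -0.0012 0 0 0 -3.44;0.0060 -0.0012 0 0 0 -3.44
0.0020 -0.0005 0 0 0 -1.15;0.0040 -0.0010 0 0 0 -2.29;0.0059 -0.0016 0 0 0 -3.44;0.0059 -0.0016 0 0 0 -3.44
0.0020 -0.0006 0 0 0 -1.15;0.0039 -0.0012 0 0 0 -2.29;0.0058 -0.0019 0 0 0 -3.44;0.0058 -0.0019 0 0 0 -3.44
0.0019 -0.0007 0 0 0 -1.15;0.0038 -0.0015 0 0 0 -2.29;0.0057 -0.0023 0 0 0 -3.44;0.0057 -0.0023 0 0 0 -3.44
```

View pics/s6c.png

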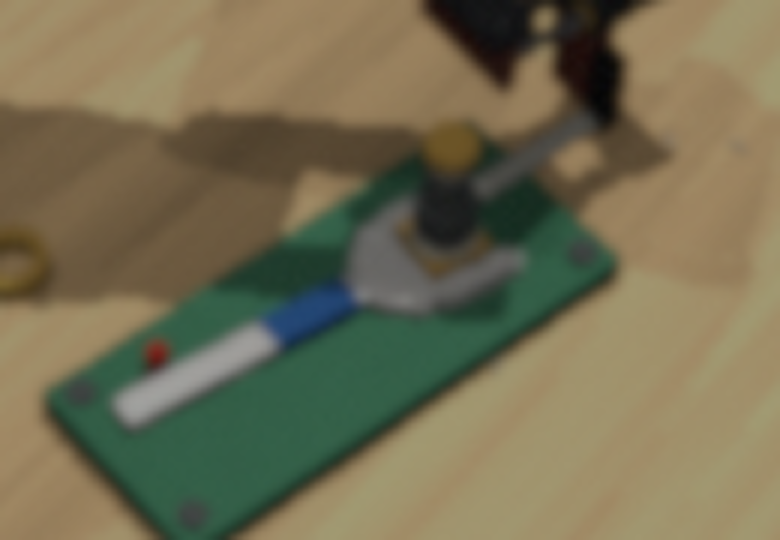

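View pics/t6c.png

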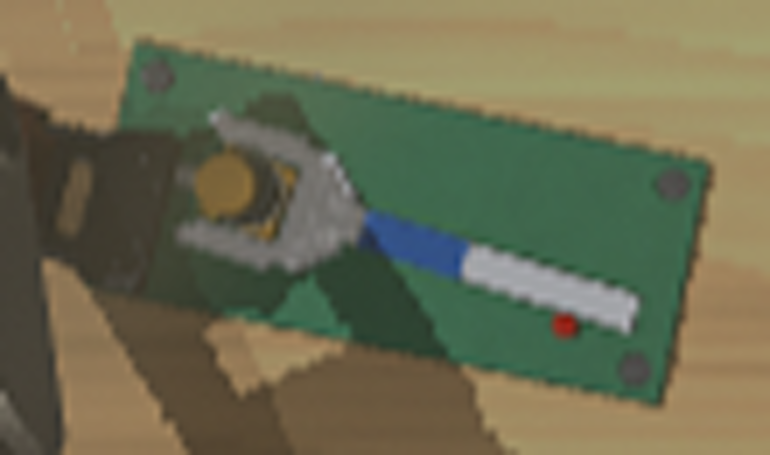

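The handle bears on the peg at (565,325) and the spanner is still home. Now tightening toward 11 N.

Request:
{"method": "servo_tool", "body": {
  "moves": "0.0010 0 0 0 0 -0.57;0.0020 -0.0001 0 0 0 -1.15;0.0030 -0.0002 0 0 0 -1.72;0.0041 -0.0003 0 0 0 -2.29;0.0041 -0.0003 0 0 0 -2.29;0.0041 -0.0003 0 0 0 -2.29"
}}

```text
t: 20.4
ee_pos: [558.2, 235.8, 43.5]
orientation: [-1.559, 0.232, -0.227]
ft_force: [-7.8, 2.2, 0.3]
width: 0.4
```

Request:
{"method": "servo_tool", "body": {
  "moves": "0.0010 -0.0001 0 0 0 -0.57;0.0020 -0.0002 0 0 0 -1.15;0.0031 -0.0004 0 0 0 -1.72;0.0041 -0.0005 0 0 0 -2.29;0.0041 -0.0005 0 0 0 -2.29;0.0041 -0.0005 0 0 0 -2.29"
}}

```text
t: 21.15
ee_pos: [562.2, 235.4, 43.5]
orientation: [-1.555, 0.263, -0.259]
ft_force: [-8.7, 2.9, 0.8]
width: 0.0
```

Request:
{"method": "servo_tool", "body": {
  "moves": "0.0010 -0.0002 0 0 0 -0.57;0.0020 -0.0004 0 0 0 -1.15;0.0030 -0.0006 0 0 0 -1.72;0.0040 -0.0007 0 0 0 -2.29;0.0040 -0.0007 0 0 0 -2.29;0.0040 -0.0007 0 0 0 -2.29"
}}

```text
t: 21.9
ee_pos: [566.1, 234.9, 43.5]
orientation: [-1.551, 0.295, -0.29]
ft_force: [-8.2, 4.5, 0.8]
width: 0.6
```

Request:
{"method": "servo_tool", "body": {
  "moves": "0 0 0 0 0 0"
}}

```text
t: 22.02
ee_pos: [566.1, 234.9, 43.5]
orientation: [-1.551, 0.295, -0.29]
ft_force: [-8.5, 3.4, -0.3]
width: 0.3
```

Request:
{"method": "servo_tool", "body": {
  "moves": "0 0 0 0 0 0"
}}

```text
t: 22.15
ee_pos: [566.1, 234.9, 43.5]
orientation: [-1.551, 0.295, -0.29]
ft_force: [-8.4, 3.5, 0.9]
width: 0.5
```

Request:
{"method": "servo_tool", "body": {
  "moves": "0 0 0 0 0 0"
}}

```text
t: 22.28
ee_pos: [566.1, 234.9, 43.5]
orientation: [-1.551, 0.295, -0.29]
ft_force: [-8.5, 2.9, 1.4]
width: 0.5
```

Request:
{"method": "servo_tool", "body": {
  "moves": "0 0 0 0 0 0"
}}

```text
t: 22.4
ee_pos: [566.2, 234.9, 43.5]
orientation: [-1.551, 0.294, -0.29]
ft_force: [-8.9, 3.4, 0.7]
width: 0.3
```

Request:
{"method": "servo_tool", "body": {
  "moves": "0.0010 -0.0002 0 0 0 -0.57;0.0020 -0.0004 0 0 0 -1.15;0.0030 -0.0006 0 0 0 -1.72;0.0040 -0.0008 0 0 0 -2.29;0.0050 -0.0010 0 0 0 -2.86;0.0060 -0.0012 0 0 0 -3.44;0.0060 -0.0012 0 0 0 -3.44"
}}

```text
t: 23.28
ee_pos: [571.9, 233.8, 43.4]
orientation: [-1.545, 0.342, -0.337]
ft_force: [-9.4, 4.4, 1.9]
width: 0.3
```

Request:
{"method": "servo_tool", "body": {
  "moves": "0 0 0 0 0 0"
}}

```text
t: 23.4
ee_pos: [571.9, 233.8, 43.5]
orientation: [-1.544, 0.342, -0.337]
ft_force: [-8.9, 4.6, 1.7]
width: 0.3
```

Request:
{"method": "servo_tool", "body": {
  "moves": "0 0 0 0 0 0"
}}

```text
t: 23.52
ee_pos: [571.9, 233.8, 43.5]
orientation: [-1.544, 0.342, -0.337]
ft_force: [-8.7, 4.5, 1.0]
width: 0.6
```

Request:
{"method": "servo_tool", "body": {
  "moves": "0 0 0 0 0 0"
}}

```text
t: 23.65
ee_pos: [571.9, 233.8, 43.4]
orientation: [-1.544, 0.342, -0.337]
ft_force: [-8.4, 5.2, 1.3]
width: 0.7
```

Request:
{"method": "servo_tool", "body": {
  "moves": "0 0 0 0 0 0"
}}

```text
t: 23.78
ee_pos: [571.9, 233.8, 43.5]
orientation: [-1.544, 0.342, -0.337]
ft_force: [-8.9, 4.0, 2.3]
width: 0.5
```

Request:
{"method": "servo_tool", "body": {
  "moves": "0.0010 -0.0002 0 0 0 -0.57;0.0020 -0.0005 0 0 0 -1.15;0.0030 -0.0007 0 0 0 -1.72;0.0040 -0.0010 0 0 0 -2.29;0.0050 -0.0013 0 0 0 -2.86;0.0059 -0.0016 0 0 0 -3.44;0.0059 -0.0016 0 0 0 -3.44"
}}

```text
t: 24.65
ee_pos: [577.7, 232.4, 43.4]
orientation: [-1.536, 0.389, -0.383]
ft_force: [-10.3, 5.4, 1.3]
width: 1.0
```

Request:
{"method": "servo_tool", "body": {
  "moves": "0 0 0 0 0 0"
}}

```text
t: 24.78
ee_pos: [577.7, 232.4, 43.4]
orientation: [-1.537, 0.389, -0.383]
ft_force: [-9.6, 5.6, 1.2]
width: 0.4
```

Request:
{"method": "servo_tool", "body": {
  "moves": "0 0 0 0 0 0"
}}

```text
t: 24.9
ee_pos: [577.7, 232.4, 43.4]
orientation: [-1.536, 0.389, -0.383]
ft_force: [-9.0, 5.2, 0.8]
width: 0.5
```

Request:
{"method": "servo_tool", "body": {
  "moves": "0 0 0 0 0 0"
}}

```text
t: 25.02
ee_pos: [577.7, 232.4, 43.4]
orientation: [-1.536, 0.389, -0.383]
ft_force: [-9.6, 4.9, 1.7]
width: 0.3
```

Request:
{"method": "servo_tool", "body": {
  "moves": "0 0 0 0 0 0"
}}

```text
t: 25.15
ee_pos: [577.7, 232.4, 43.5]
orientation: [-1.536, 0.389, -0.383]
ft_force: [-8.8, 6.0, 1.2]
width: 0.5
```

The square push averages about 10.9 N over these readings, so it's nipped up. Backing off and rising clear.

Request:
{"method": "servo_tool", "body": {
  "moves": "-0.003 0.0015 0 0 0 0;-0.01 0.005 0 0 0 0;-0.02 0.011 0 0 0 0;-0.028 0.015 0 0 0 0;-0.028 0.015 0.04 0 0 0;-0.028 0.015 0.09 0 0 0;-0.028 0.015 0.14 0 0 0;-0.028 0.015 0.16 0 0 0"
}}

```text
t: 26.15
ee_pos: [553.0, 247.5, 207.6]
orientation: [-1.533, 0.382, -0.389]
ft_force: [0.1, 0.4, 0.1]
width: 0.2
```

Request:
{"method": "servo_tool", "body": {
  "moves": "-0.04 0.04 0.02 0 0 0;-0.08 0.08 0.04 0 0 0;-0.12 0.12 0.04 0 0 0;-0.16 0.16 0.04 0 0 0;-0.16 0.16 0.04 0 0 0;-0.16 0.16 0.04 0 0 0"
}}

```text
t: 26.9
ee_pos: [391.7, 406.5, 244.0]
orientation: [-1.536, 0.384, -0.385]
ft_force: [-0.6, 0.4, -0.6]
width: 0.4
```

Run:
```python
from h import *
o=ctrl.get_obs(); print(o["t"],o["ee_pos"],o["ft_force"])
t,_=grab("top","t7"); crop(t,220,165,330,240,7,"t7c"); s,_=grab("scene","s7"); crop(s,280,100,410,210,6,"s7c")
```

```text
26.9 [391.71025817 406.53780627 243.98814646] [-0.61560659  0.37312353 -0.6364305 ]
```

View pics/t7c.png

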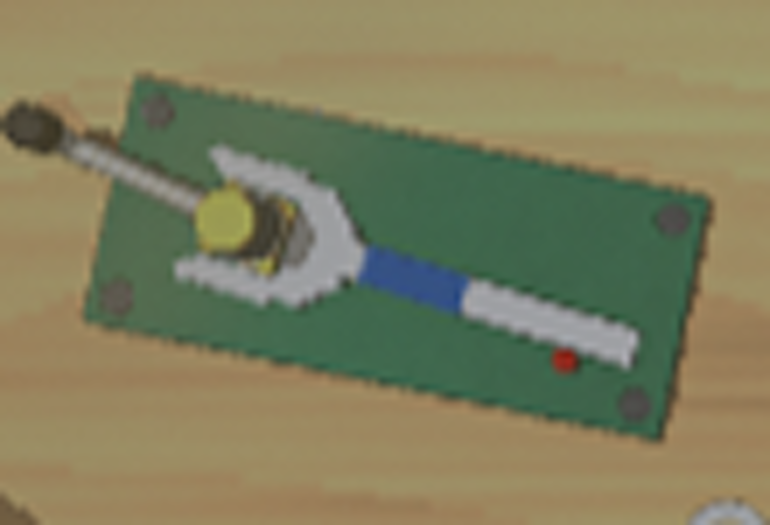

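View pics/s7c.png

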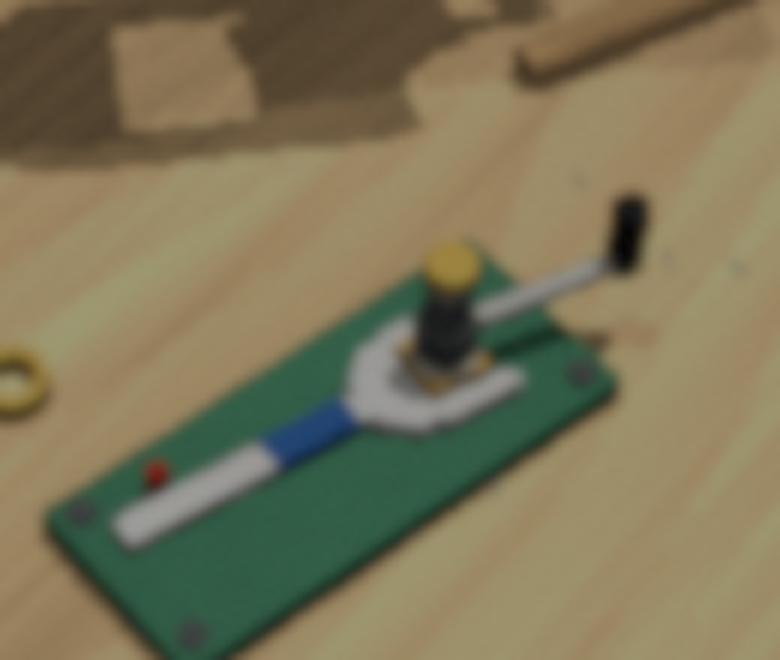

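View pics/t7.png

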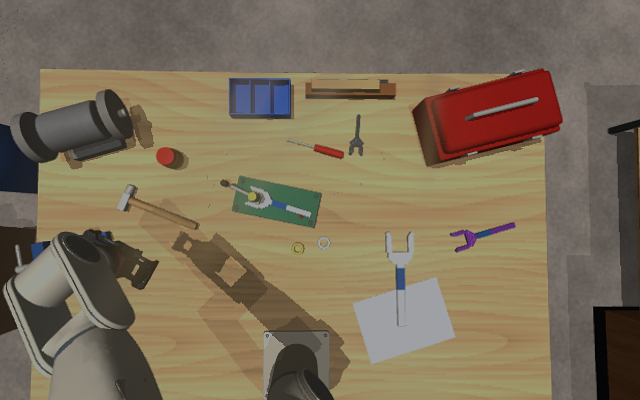

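Run:
```python
from h import *
i=dict(np.load("t7.npz"))
g=lambda a,b:(220+(a+.5)/7-.5,165+(b+.5)/7-.5)
P=onz(i,[g(636,348),g(465,297),g(362,263),g(212,150),g(178,270)],30,); S=onz(i,[g(226,218)],110); print(P.round(1),S.round(1))
C=np.array([551,134.2]); print([np.linalg.norm(p[:2]-S[0,:2]).round(1) for p in P],"end->tips",np.linalg.norm((P[3]+P[4])/2-P[0]))
d=(P[3]+P[4])/2-P[0];u=d[:2]/np.linalg.norm(d[:2]);print("ang",np.degrees(np.arctan2(d[1],d[0])),"end to stud along",(S[0,:2]-P[0,:2])@u, "lat",np.cross(u,S[0,:2]-P[0,:2]))
k=onz(i,[g(33,127)],95);print("knob ang",np.degrees(np.arctan2(k[0,1]-134.2,k[0,0]-551)))
```

```text
[[493.2 -47.9  30. ]
 [517.4  32.7  30. ]
 [533.5  81.1  30. ]
 [586.8 151.7  30. ]
 [530.3 167.3  30. ]] [[550.8 133.3 110. ]]
[np.float64(190.1), np.float64(106.0), np.float64(55.0), np.float64(40.4), np.float64(39.8)] end->tips 217.41099845198656
ang 72.52131463776114 end to stud along 190.10344998088908 lat -0.5665417996617492
knob ang 64.64503356711806<stdin>:6: DeprecationWarning: Arrays of 2-dimensional vectors are deprecated. Use arrays of 3-dimensional vectors instead. (deprecated in NumPy 2.0)
```

The handle end is 190.1 mm from the stud axis (190 when fully home), the handle rests on the peg and the other tools have not moved. Handing in.

```bash
python3 -c "
from workcell import ctrl
print(ctrl.close_job())"
```

```text
the job is handed in; nothing more can be done
None
```

The job is done and handed in at about 27 s of robot time. The smaller aluminium blue-banded spanner is on the stop post's nut, and the lever nut is nipped up against it.

**Spanner:** I slid it flat onto the nut until it stopped against the throat at about 7.5 N, then let go. In the last top view its handle end is 190.1 mm from the stud axis (190 when fully home). The handle lies against the +x side of the red peg, about 5° clockwise of the plate's -y.

**Lever:** I pushed the knob clockwise. The nut and spanner turned together until the handle met the peg, then I tightened in small steps to a steady average of about 10.9 N square to the arm. I estimate that wound it about 0.24 rad. That figure comes from the force, because I could not read the joint directly.

**Last checks:** The other tools look unmoved in the last top view. The arm is well clear, and the force reads about zero.

**What disagreed:**
- **Fingertips:** they sit about 17–22 mm behind the reported TCP, not 19 mm ahead as stated. My first grasp closed on air above the spanner because of this.
- **Bench contact:** finding the true height, the fingers pressed the bench lightly, at about 12 N.

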